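# Pack two massager accessory kits

## Task

Make up the two massager kits on the packing bench. In the deep case lay the plug-in charger flat, label up, on the floor of the case, fit the lift-out tray over it with both lugs fully down in the case's notches, and have the ball head standing in either compartment of the tray; in the shallow case put the battery pack upright (contacts up) in the long pocket and stand the forked head upright in the round pocket. Leave the cone head and the flat disc head standing where they are.

Things in the scene. Friction and masses are not known exactly. Their poses are not given: they have to be found in the camera images.
- deep_case: Deep black case, fixed: open box 164 (x) x 138 (y) mm, 64 high; floor 6 mm; x-end walls 6, side walls 5 mm thick. A notch 8 mm deep in the middle of each end wall's rim: 42 mm wide at +x, 24 mm wide at -x; fits the tray one way round (x axes alike; tray underside then 44 mm above this origin). Open lid beyond +x (to 250 mm from centre), carrying loop at -x. Origin: centre of underside, z up.
- shallow_case: Shallow case, fixed, 164 (x) x 138 (y) mm, 28 high. Grey liner with two pockets 20 mm deep (floors 8 mm above the underside), both at x = 0: long pocket 92 (x) x 54 (y) mm centred at y = -32 mm; round pocket 54 mm in diameter centred at y = +34 mm. Open lid beyond +x (to 250 mm from centre), carrying loop at -x. Origin: centre of underside, z up.
- tray: Loose grey lift-out tray, open-topped, 145 (x) x 121 (y) mm, 20 high, floor and walls 3 mm, 150 g. Handle spine across the middle, 10 mm thick (x), 64 long (y), top at 44 mm: grip here. It parts two compartments centred at x = +37 and -37 mm, 65 x 115 mm. A lug 8 mm high, level with the rim, at each x end, out to 82 mm from centre: 36 mm wide at +x, 18 at -x. Origin: centre of underside, z up.
- charger: Loose plug-in charger: black block 60 (x) x 42 (y) x 30 (z) mm with two steel plug blades standing out 17 mm from its -x end and a pale label on top. About 140 g. Origin: centre of the underside, z up.
- battery: Loose battery pack: black block 64 (x) x 36 (y) x 48 (z) mm, with brass contact strips on top and thin grey bands round it; no plug blades. About 200 g. Origin: centre of the underside, z up.
- ball_head: Massager head, grey on a round black foot 34 mm in diameter and 22 mm high that it stands on upright. Origin: centre of the foot's underside, z up. Ball head: a ball 46 mm in diameter, its centre 39 mm above the underside; 62 mm tall; about 60 g.
- fork_head: Massager head, grey on a round black foot 34 mm in diameter and 22 mm high that it stands on upright. Origin: centre of the foot's underside, z up. Forked head: a flat U 50 mm wide along x and 18 mm thick along y; its solid part reaches from 22 to 44 mm above the underside, two prongs (14 mm wide, 22 mm apart) go on to 64 mm; about 60 g.
- cone_head: Massager head, grey on a round black foot 34 mm in diameter and 22 mm high that it stands on upright. Origin: centre of the foot's underside, z up. Cone head: a cone 38 mm wide at its bottom, tapering to a blunt point 66 mm above the underside. Not part of either kit.
- disc_head: Massager head, grey on a round black foot 34 mm in diameter and 22 mm high that it stands on upright. Origin: centre of the foot's underside, z up. Flat head: a disc 52 mm in diameter and 14 mm thick, its flat top 42 mm above the underside. Not part of either kit.
Not all that is in view belongs to the job. Leave any pink look-alike of the disc_head alone.

How it is judged:
By the outcome, as a careful person would: the job done as asked, in the order asked, and still so for the second after the job is handed in, with the robot touching nothing.
It also fails if it takes over 128 s, if anything falls off the work surface, if the arm or the gripper's body presses on something with over 40 N, if the wrist force passes 120 N, or if a joint passes its speed limit or range.

## Robot

A 6-joint arm with a two-finger parallel gripper is mounted at the origin on the work surface. World frame = base frame: x ahead of the robot, y to its left, z up, the work surface at z = 0. Lengths are in m, angles in degrees, forces in N, time in s.
With the tool pointing down it reaches from about 0.275 to 0.85 m from the base axis. Payload 5.2 kg.
Tool frame: the origin (TCP) lies midway between the tips of the shut fingers; the grasp point (between the pads) lies 19 mm behind it (robot.grip_point_offset is the distance from the TCP to the grasp point, in m); z points along the fingers, y is the line along which they close (so a half turn about z gives the same grasp; the last joint's range is limited). The gripper opens to 85 mm and grips with 20 to 120 N. Pads are 22 mm wide; open, the fingers measure 114 mm over their backs; the gripper's body (76 mm by 85 mm) begins 54 mm behind the grasp point. The pads swing forward as they close: fully open they stand 13 mm farther back than shut.
Start: joints at [-85.531, 14.817, 87.949, -0, 77.235, -11.62], TCP at [0.152, -0.528, 0.231] pointing down, gripper open.
Joint ranges: [-179.93, 179.93], [-52.35, 119.4], [10.71, 147.94], [-69.91, 249.91], [12.55, 155.21], [-178.61, 178.61]. Speed limits (degrees/s): [147.25, 147.25, 180, 180, 180, 180].

## Interface

Orientations are given as a 3x3 rotation matrix whose columns are the frame's x, y, z axes.
In Python, from cell import robot, viewer gives the robot as it stands.
- The arm moves only by the shell command python3 -m crank 'ROWS'. ROWS is JSON, a list of rows, each an object of numbers: "jaw": the finger opening in mm, from 0 to 85.4; "dx", "dy", "dz": the shift along the world's x, y, z each as a share of 1 m, from -1 to 1; "rx", "ry", "rz": the turn, a rotation vector about the world's x, y, z each as a share of pi rad, from -1 to 1. A call has 1 to 10 rows; each row is the pose to reach, as a shift and turn from the pose commanded when the call began, turning the shorter way round; what a row does not reach only later rows make up. A row lasts 1/10 s, in which the tool goes at most 50 mm and 8.59 degrees, less where a joint would pass 70% of its speed; a pose out of reach is approached as far as the arm can. A call with a number of a shift or a turn outside -1 to 1 is refused whole. A call with a gripper value outside its range is refused whole. The fingers move at their own pace and stop on an object; the grip force is fixed at half the most. Time passes only in rows, so rows that repeat a pose let the fingers close. It gives the time, the measured TCP pose, the force, the opening and the grip force at its end, in the units of the state.
- robot.sense(): the state, without advancing time (a new reading comes with each control period).
- viewer.camera(name): name is "side" or "top"; returns (picture, depth): 480x640x3 uint8, blue, green, red; 480x640 float32, m along the optical axis (not along the pixel's ray), 0 where there is no reading.
- viewer.camera_params(name): a dict with "mtx" (3x3 intrinsics, pixels), "R" (3x3) and "t" (3): a world point X has camera coordinates R X + t. Camera axes: x right, y down, z forward; pixel columns grow to the right and rows downward; lengths in m; the calibration is good to about 2 mm. A picture is of the moment at which its call begins. camera_params takes no time and is no camera call.
- robot.sign_off(): hands the job in; it is judged then, once.
The state is a dict: "t": time; "joint_positions": joint angles; "qvel": joint speeds; "joint_efforts": joint torques, N m; "ee_pos": TCP position; "eef_rot": TCP orientation; "contact_force": force on the tool from outside, world axes, zero at the start; "moment": the same for the moment, N m; "finger_gap": finger opening in m; "grasp_force": force on a finger pad.
Only numpy, scipy, OpenCV 4.12 (cv2) and the standard library are available. Lean on these libraries where they do the work, as an engineer would, in place of code of your own. Each camera call takes 0.05 s, during which the arm holds its last target. There are 200 camera calls.

## Working session

There is one attempt and no reset: what is moved stays moved. The work goes in short steps, Python scripts to look and compute and a shell command to move; the robot and the scene stay as the last step left them, time stands still between calls to the robot, and variables do not carry over. Pictures are saved under pics/ and viewed, at most 14 in all, crops included, and the job is handed in when it is done.

```bash
mkdir -p pics; ls
python3 - <<'E'
from cell import robot, viewer
import cv2,numpy as np
for n in("top","side"):
    p,d=viewer.camera(n); cv2.imwrite(f"pics/{n}0.png",p); np.save(f"pics/{n}0.npy",d)
    c=viewer.camera_params(n); print(n,c); print((d>0).mean())
print(robot.sense())
E
```

```text
pics
top {'mtx': array([[538.26912531,   0.        , 322.48381762],
       [  0.        , 538.26912531, 254.91622245],
       [  0.        ,   0.        ,   1.        ]]), 'R': array([[-0.01665372, -0.99952914, -0.0257712 ],
       [-0.99910565,  0.0176375 , -0.03842929],
       [ 0.03886574,  0.02510817, -0.99892894]]), 't': array([0.02026514, 0.45300588, 1.13965228])}
0.9959375
side {'mtx': array([[463.92128865,   0.        , 316.23559544],
       [  0.        , 463.92128865, 247.98014527],
       [  0.        ,   0.        ,   1.        ]]), 'R': array([[ 9.98933220e-01, -4.61769963e-02,  3.28217675e-04],
       [-2.57049770e-02, -5.61944686e-01, -8.26775317e-01],
       [ 3.83624409e-02,  8.25884892e-01, -5.62532193e-01]]), 't': array([-0.46008823,  0.0443557 ,  0.82858208])}
0.9962272135416667
{'t': 0.1, 'joint_positions': array([-8.55297185e+01,  1.48547391e+01,  8.80046673e+01, -1.64328214e-03,
        7.72340463e+01, -1.16223158e+01]), 'qvel': array([-0.04479637, -0.04766155, -0.1395514 , -0.02045458, -0.1621204 ,
        0.0092842 ]), 'joint_efforts': array([ 1.96202760e-03, -4.46975219e+01, -2.91246164e+01, -1.58073758e-04,
        6.33058997e-03, -9.36088156e-06]), 'ee_pos': array([ 0.15240503, -0.52797342,  0.23056204]), 'eef_rot': array([[ 9.60813236e-01,  2.77196505e-01, -1.55014460e-04],
       [ 2.77196384e-01, -9.60811911e-01,  1.62391483e-03],
       [ 3.01203775e-04, -1.60324831e-03, -9.99998669e-01]]), 'contact_force': array([0.37480461, 0.28563063, 0.23268047]), 'moment': array([ 0.02444575, -0.00652278, -0.05173021]), 'grasp_force': 0.0, 'finger_gap': 0.0854623618877167}
```

View pics/top0.png

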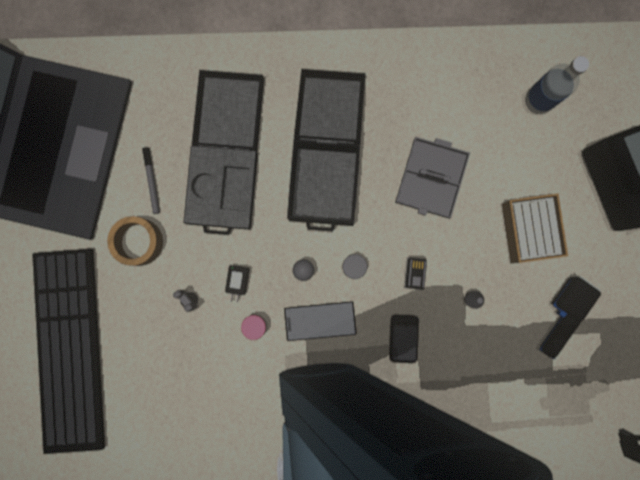

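View pics/side0.png

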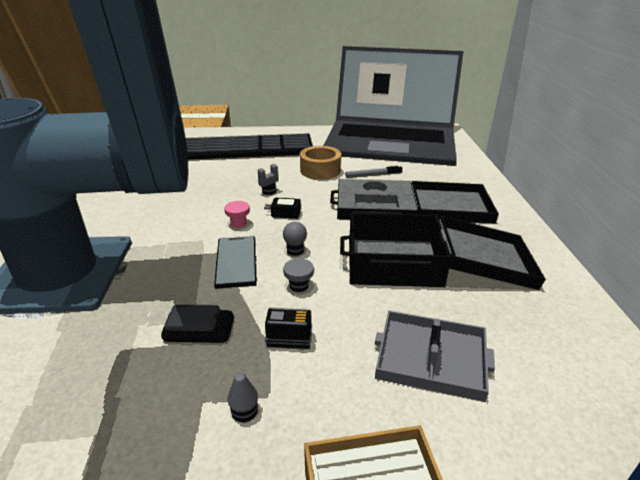

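The top view shows the shallow case at (222,188), the deep case (325,185), the tray (433,178), the charger with blades (237,280), the battery with brass strips (416,272), the ball (303,268), the disc (355,265), the cone (474,298), the fork (187,298) and the pink look-alike (253,327). Next I'll measure these and enlarge the ambiguous ones.

```bash
cat > h.py <<'E'
import cv2,numpy as np
from cell import robot, viewer
def pts(n,d):
    c=viewer.camera_params(n);v,u=np.mgrid[:480,:640]
    r=np.stack([u,v,np.ones_like(u)],-1)@np.linalg.inv(c["mtx"]).T*d[...,None]
    return (r-c["t"])@c["R"]
def shot(n,tag=None):
    p,d=viewer.camera(n)
    if tag: cv2.imwrite(f"pics/{n}{tag}.png",p);np.save(f"pics/{n}{tag}.npy",d)
    return p,d,pts(n,d)
def comp(P,uv,lo,hi=.3,clip=30):
    z=P[...,2];m=((z>lo)&(z<hi)).astype(np.uint8)
    box=np.zeros_like(m);u,v=uv;box[max(0,v-clip):v+clip,max(0,u-clip):u+clip]=1
    k,l,s,_=cv2.connectedComponentsWithStats(m*box)
    i=1+np.argmax(s[1:,4]);return l==i
def rect(P,m):
    q=(P[m][:,:2]*1000).astype(np.float32);(c,s,a)=cv2.minAreaRect(q)
    return np.round(c,1),np.round(s,1),round(a,1),np.round(np.percentile(P[m][:,2]*1000,[5,50,95]),1),int(m.sum())
E
python3 - <<'E'
from h import *
T=pts("top",np.load("pics/top0.npy"));S=pts("side",np.load("pics/side0.npy"))
print("table",np.median(T[100:130,540:560,2]) ,np.median(T[240:260,60:100,2]),T[290:300,230:240,2].mean())
for n,uv,suv,lo,cl,cs in [("charger",(237,280),(287,208),.022,22,25),("charger-low",(237,285),(282,208),.006,25,30),("battery",(416,272),(290,327),.04,25,35),("ball",(303,268),(294,238),.028,22,25),
 ("fork",(187,298),(268,180),.028,22,22),("cone",(474,298),(242,395),.028,20,35),("disc",(355,265),(298,275),.03,22,25),
 ("tray rim",(433,178),(433,355),.014,48,70),("spine",(433,178),(434,350),.036,30,40),("deep",(325,185),(400,255),.055,48,70),("shallow",(222,188),(380,200),.023,48,60)]:
    for w,P,x,c in(("T",T,uv,cl),("S",S,suv,cs)):
        print(n,w,*rect(P,comp(P,x,lo,clip=c)))
p=cv2.imread("pics/top0.png");q=cv2.imread("pics/side0.png")
f=lambda im,x,y,w,h,s:cv2.resize(im[y:y+h,x:x+w],(w*s,h*s),interpolation=cv2.INTER_CUBIC)
a=f(p,385,130,100,90,4);b=f(q,365,300,140,100,4)[:360];cc=f(p,165,245,100,100,2);
row2=np.hstack([f(p,165,245,110,75,2),f(p,285,245,160,50,2)[:100] if 0 else f(p,285,235,160,75,2),f(q,250,155,60,75,2)])
out=np.zeros((560,800,3),np.uint8);out[:360,:400]=a;out[:360,400:800]=b[:, :400] if b.shape[1]>400 else b;out[370:520,:row2.shape[1]]=row2
cv2.imwrite("pics/crop1.png",out)
E
```

```text
table 0.000618993612596238 0.0031998603839363837 0.015278158161639471
charger T [404.2 195.1] [42.9 61. ] 80.1 [25.5 29.4 32.6] 574
charger S [404.  192.4] [45.2 61. ] 78.1 [23.2 30.3 32.2] 351
charger-low T [396.9 196.1] [43.2 76.5] 79.9 [16.5 29.2 32.6] 631
charger-low S [395.8 193.5] [46.  78.1] 79.5 [ 8.8 26.5 32. ] 585
battery T [ 411.8 -181.3] [36.8 63.9] 83.4 [43.4 47.4 51.4] 550
battery S [ 411.6 -184.9] [38.5 63.9] 83.9 [41.8 48.7 50.4] 948
ball T [422.5  53.6] [44.2 43.6] 88.9 [43.  54.5 61.8] 378
ball S [423.2  44. ] [34.3 44.6] 88.8 [31.7 50.2 61.8] 457
fork T [363.2 299.6] [48.9 19.2] 39.0 [31.8 46.6 64.5] 273
fork S [363.2 295.6] [50.7 21.3] 42.1 [29.6 44.4 63.7] 309
cone T [ 355.3 -302.9] [36.5 35.3] 61.2 [29.9 45.1 65.6] 247
cone S [ 356.  -311.6] [36.9 27. ] 10.5 [30.  44.4 66.3] 799
disc T [428.  -54.3] [47.9 49.8] 88.2 [37.4 41.1 44.8] 481
disc S [427.9 -57.7] [52.  51.1] 53.8 [33.1 42.2 43.8] 592
tray rim T [ 615.7 -224. ] [121.7 164.5] 72.0 [15.3 20.  44.2] 857
tray rim S [ 615.2 -226.3] [125. 164.] 71.9 [14.9 20.3 45. ] 2049
spine T [ 615.2 -223.9] [64.1 13.1] 73.8 [39.  42.8 47. ] 177
spine S [ 614.8 -227.3] [65.3 12.1] 72.2 [39.6 44.5 45.9] 308
deep T [610.    6.6] [139.  177.1] 84.8 [56.8 62.4 66.1] 1064
deep S [624.    2.7] [143.  205.7] 84.1 [55.7 62.2 65.5] 1839
shallow T [612.6 227. ] [142.8 188.3] 84.1 [24.1 27.3 30.9] 3777
shallow S [596.7   5.7] [142.4 185.8] 84.5 [26.4 52.9 65.2] 2738
```

View pics/crop1.png

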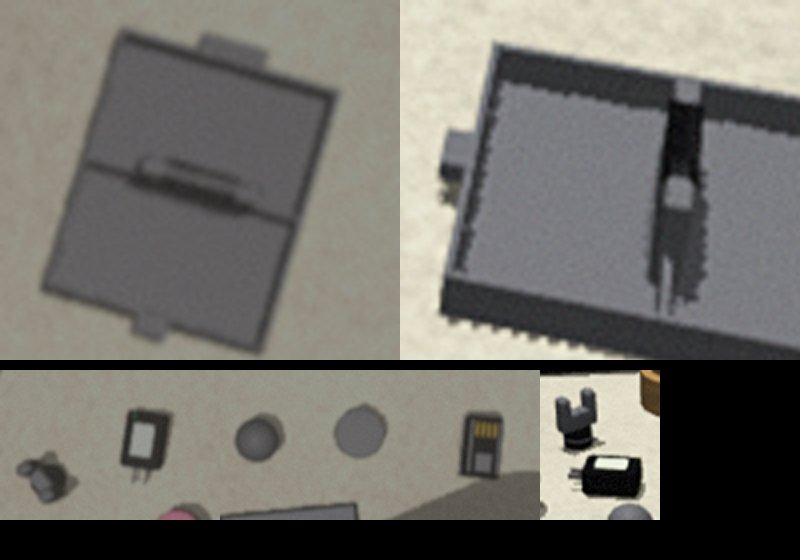

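The crop confirms the targets:
- **Tray:** the wide lug points to +x, with the tray yawed about -18°.
- **Charger:** (237,280), with blades and a white label.
- **Battery:** (416,272), with brass strips. The object at (404,338) is a phone.
- **Ball:** (303,268).
- **Fork:** (187,298).

Next I'll measure the cases accurately.

```bash
cat > m2.py <<'E'
from h import *
def case(P,c,yaw,lo,hi,name):
    a=np.radians(yaw);R=np.array([[np.cos(a),np.sin(a)],[-np.sin(a),np.cos(a)]])
    q=(P[...,:2].reshape(-1,2)*1000-c)@R.T;z=P[...,2].ravel()*1000
    m=(abs(q[:,0])<130)&(abs(q[:,1])<90)&(z>lo)&(z<hi);q=q[m]
    us=np.arange(-66,66,4);e=[[],[]]
    for u in us:
        s=q[abs(q[:,0]-u)<3,1]
        e[0].append(s.min());e[1].append(s.max())
    f=[np.polyfit(us,x,1) for x in e]
    # x ends, away from notch
    s=q[(abs(q[:,1])>30)&(abs(q[:,1])<62)]
    h,b=np.histogram(s[:,0],np.arange(-100,110,3))
    print(name,"side slopes deg",[round(np.degrees(np.arctan(x[0])),2) for x in f],"v",[round(x[1],1) for x in f],"umin",np.percentile(s[:,0],[0,1]).round(1))
    print({int(x):int(n) for x,n in zip(b,h) if n and abs(x)>60})
E
python3 - <<'E'
from m2 import *
for w in("top","side"):
    P=pts(w,np.load(f"pics/{w}0.npy"))
    case(P,np.array([610,6]),-5.3,56,68,"deep "+w)
    case(P,np.array([600,226]),-5.5,22,33,"shal "+w)
    z=P[...,2]
    a=np.radians(-5.3);
    for u in (85,100,130,170,220,245):
        x=.610+u*.001*np.cos(a);y=.006+u*.001*np.sin(a)
        m=(abs(P[...,0]-x)<.006)&(abs(P[...,1]-y)<.05);print(u,np.percentile(z[m]*1000,[5,50,95]).round(0),end=" ")
    print()
E
```

```text
deep top side slopes deg [np.float64(-0.45), np.float64(-0.29)] v [np.float64(-67.7), np.float64(68.7)] umin [-88.5 -88.3]
{-91: 8, -88: 48, -85: 42, -82: 2, 68: 38, 71: 44, 74: 34, 77: 53, 80: 40, 83: 25}
shal top side slopes deg [np.float64(-0.4), np.float64(-0.24)] v [np.float64(-68.2), np.float64(72.9)] umin [-81.8 -80.6]
{-82: 41, -79: 40, -76: 43, -73: 44, -70: 42, -67: 42, -64: 44, -61: 44, 62: 38, 65: 41, 68: 43, 71: 45, 74: 41, 77: 40, 80: 42, 83: 34, 86: 44, 89: 38, 92: 13}
85 [40. 61. 65.] 100 [35. 39. 43.] 130 [28. 32. 35.] 170 [18. 22. 26.] 220 [ 5.  9. 13.] 245 [-5.  0. 24.] 
deep side side slopes deg [np.float64(-0.31), np.float64(0.25)] v [np.float64(-72.1), np.float64(67.3)] umin [-88.3 -88.1]
{-91: 8, -88: 27, -85: 34, -82: 1, -79: 3, -76: 1, -67: 1, -64: 2, -61: 1, 62: 4, 65: 2, 68: 52, 71: 34, 74: 23, 77: 45, 80: 36, 83: 14, 86: 1, 98: 3, 104: 3}
shal side side slopes deg [np.float64(-0.49), np.float64(-0.37)] v [np.float64(-71.8), np.float64(69.1)] umin [-81.2 -80.2]
{-82: 13, -79: 21, -76: 15, -73: 13, -70: 26, -67: 13, -64: 22, -61: 19, 62: 18, 65: 20, 68: 19, 71: 17, 74: 19, 77: 19, 80: 17, 83: 16, 86: 22, 89: 19, 92: 4, 95: 1}
85 [-0. 63. 65.] 100 [ 0. 40. 43.] 130 [ 0. 33. 36.] 170 [21. 24. 26.] 220 [ 9. 11. 13.] 245 [ 1. 24. 26.]
```

```bash
R='' ; python3 -m crank '[{"dx":0.1,"dy":0.36,"rz":-0.07},{"dx":0.1,"dy":0.36,"rz":-0.07},{"dx":0.1,"dy":0.36,"rz":-0.07},{"dx":0.2516,"dy":0.722,"rz":-0.148},{"dx":0.2516,"dy":0.722,"rz":-0.148},{"dx":0.2516,"dy":0.722,"rz":-0.148},{"dx":0.2516,"dy":0.722,"rz":-0.148},{"dx":0.2516,"dy":0.722,"rz":-0.148},{"dx":0.2516,"dy":0.722,"rz":-0.148},{"dx":0.2516,"dy":0.722,"rz":-0.148}]'
```

```text
invalid input
```

```bash
python3 -m crank '[{"jaw":85,"dx":0.1,"dy":0.36,"dz":0,"rx":0,"ry":0,"rz":-0.07},{"jaw":85,"dx":0.1,"dy":0.36,"dz":0,"rx":0,"ry":0,"rz":-0.07},{"jaw":85,"dx":0.1,"dy":0.36,"dz":0,"rx":0,"ry":0,"rz":-0.07},{"jaw":85,"dx":0.1,"dy":0.36,"dz":0,"rx":0,"ry":0,"rz":-0.07},{"jaw":85,"dx":0.1,"dy":0.36,"dz":0,"rx":0,"ry":0,"rz":-0.07},{"jaw":85,"dx":0.1,"dy":0.36,"dz":0,"rx":0,"ry":0,"rz":-0.07},{"jaw":85,"dx":0.1,"dy":0.36,"dz":0,"rx":0,"ry":0,"rz":-0.07},{"jaw":85,"dx":0.2516,"dy":0.722,"dz":0,"rx":0,"ry":0,"rz":-0.148},{"jaw":85,"dx":0.2516,"dy":0.722,"dz":0,"rx":0,"ry":0,"rz":-0.148},{"jaw":85,"dx":0.2516,"dy":0.722,"dz":0,"rx":0,"ry":0,"rz":-0.148}]'
```

```text
t: 1.1
ee_pos: [0.2948, -0.0758, 0.2315]
eef_rot: [[0.982, -0.188, 0.001], [-0.188, -0.982, -0.001], [0.001, 0.001, -1.0]]
contact_force: [1.7, -0.3, -0.2]
finger_gap: 0.0847
grasp_force: 0.0
```

```bash
python3 -m crank '[{"jaw":85,"dx":0.1,"dy":0.25,"dz":-0.1,"rx":0,"ry":0,"rz":0},{"jaw":85,"dx":0.1,"dy":0.25,"dz":-0.1,"rx":0,"ry":0,"rz":0},{"jaw":85,"dx":0.1,"dy":0.25,"dz":-0.1,"rx":0,"ry":0,"rz":0},{"jaw":85,"dx":0.1,"dy":0.25,"dz":-0.1,"rx":0,"ry":0,"rz":0},{"jaw":85,"dx":0.1,"dy":0.25,"dz":-0.1,"rx":0,"ry":0,"rz":0},{"jaw":85,"dx":0.1,"dy":0.25,"dz":-0.1,"rx":0,"ry":0,"rz":0},{"jaw":85,"dx":0.1,"dy":0.25,"dz":-0.1,"rx":0,"ry":0,"rz":0},{"jaw":85,"dx":0.1,"dy":0.25,"dz":-0.1,"rx":0,"ry":0,"rz":0},{"jaw":85,"dx":0.1,"dy":0.25,"dz":-0.1,"rx":0,"ry":0,"rz":0}]'
python3 - <<'E'
from h import *
p,d,P=shot("side","1");shot("top","1")
f=lambda im,x,y,w,h,s:cv2.resize(im[y:y+h,x:x+w],(w*s,h*s),interpolation=cv2.INTER_CUBIC)
t=cv2.imread("pics/top1.png")
cv2.imwrite("pics/c2.png",np.hstack([f(p,200,90,160,140,2),f(t,170,200,160,140,2)]))
E
```

```text
t: 2.0
ee_pos: [0.3942, 0.1727, 0.1315]
eef_rot: [[0.983, -0.183, -0.0], [-0.183, -0.983, -0.0], [-0.0, 0.0, -1.0]]
contact_force: [-0.1, -0.7, 0.4]
finger_gap: 0.085
grasp_force: 0.0
```

View pics/c2.png

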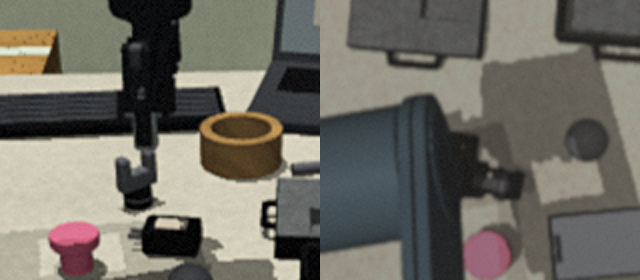

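```bash
python3 -m crank '[{"jaw":85,"dx":0.0098,"dy":0.0213,"dz":-0.05,"rx":0,"ry":0,"rz":-0.001},{"jaw":85,"dx":0.0098,"dy":0.0213,"dz":-0.09,"rx":0,"ry":0,"rz":-0.001},{"jaw":85,"dx":0.0098,"dy":0.0213,"dz":-0.115,"rx":0,"ry":0,"rz":-0.001},{"jaw":85,"dx":0.0098,"dy":0.0213,"dz":-0.1275,"rx":0,"ry":0,"rz":-0.001},{"jaw":85,"dx":0.0098,"dy":0.0213,"dz":-0.1275,"rx":0,"ry":0,"rz":-0.001}]'
python3 -m crank '[{"jaw":30,"dx":0,"dy":0,"dz":0,"rx":0,"ry":0,"rz":0},{"jaw":30,"dx":0,"dy":0,"dz":0,"rx":0,"ry":0,"rz":0},{"jaw":30,"dx":0,"dy":0,"dz":0,"rx":0,"ry":0,"rz":0},{"jaw":30,"dx":0,"dy":0,"dz":0,"rx":0,"ry":0,"rz":0},{"jaw":30,"dx":0,"dy":0,"dz":0,"rx":0,"ry":0,"rz":0},{"jaw":30,"dx":0,"dy":0,"dz":0,"rx":0,"ry":0,"rz":0},{"jaw":30,"dx":0,"dy":0,"dz":0,"rx":0,"ry":0,"rz":0}]'
```

```text
t: 2.6
ee_pos: [0.4032, 0.1934, 0.0028]
eef_rot: [[0.982, -0.188, -0.003], [-0.188, -0.982, -0.001], [-0.003, 0.001, -1.0]]
contact_force: [-0.2, 0.3, 0.8]
finger_gap: 0.0849
grasp_force: 0.0
t: 3.3
ee_pos: [0.4055, 0.1947, 0.0053]
eef_rot: [[0.983, -0.186, 0.003], [-0.186, -0.983, 0.0], [0.003, -0.001, -1.0]]
contact_force: [-0.4, -1.5, 6.4]
finger_gap: 0.0414
grasp_force: 61.0
```

```bash
python3 -m crank '[{"jaw":30,"dx":0,"dy":0,"dz":0.05,"rx":0,"ry":0,"rz":0},{"jaw":30,"dx":0,"dy":0,"dz":0.1,"rx":0,"ry":0,"rz":0},{"jaw":30,"dx":0.02,"dy":-0.02,"dz":0.15,"rx":0,"ry":0,"rz":0.028},{"jaw":30,"dx":0.2,"dy":-0.18,"dz":0.15,"rx":0,"ry":0,"rz":0.028},{"jaw":30,"dx":0.2,"dy":-0.18,"dz":0.15,"rx":0,"ry":0,"rz":0.028},{"jaw":30,"dx":0.2,"dy":-0.18,"dz":0.15,"rx":0,"ry":0,"rz":0.028},{"jaw":30,"dx":0.2,"dy":-0.18,"dz":0.15,"rx":0,"ry":0,"rz":0.028},{"jaw":30,"dx":0.2,"dy":-0.18,"dz":0.15,"rx":0,"ry":0,"rz":0.028},{"jaw":30,"dx":0.2,"dy":-0.18,"dz":0.15,"rx":0,"ry":0,"rz":0.028},{"jaw":30,"dx":0.2,"dy":-0.18,"dz":0.15,"rx":0,"ry":0,"rz":0.028}]'
python3 - <<'E'
from h import *
p,d,P=shot("side","2");t,_,_=shot("top","2")
s=robot.sense();print(s["ee_pos"],s["eef_rot"][:,1])
for n in("side","top"):
    c=viewer.camera_params(n);x=c["R"]@s["ee_pos"]+c["t"];x=c["mtx"]@x;print(n,(x/x[2])[:2])
f=lambda im,x,y,w,h,s:cv2.resize(im[y:y+h,x:x+w],(w*s,h*s),interpolation=cv2.INTER_CUBIC)
cv2.imwrite("pics/c3.png",np.hstack([f(p,320,100,200,200,2),f(t,240,100,200,200,2)]))
E
```

```text
t: 4.3
ee_pos: [0.6042, 0.0139, 0.1535]
eef_rot: [[0.995, -0.101, -0.001], [-0.101, -0.995, 0.0], [-0.001, -0.0, -1.0]]
contact_force: [-0.7, 1.0, -1.3]
finger_gap: 0.0411
grasp_force: 61.9
[0.60310638 0.01547616 0.15364225] [-9.87938719e-02 -9.95107831e-01 -4.19561671e-04]
side [400.72980656 184.25853985]
top [317.57692894 172.20824018]
```

View pics/c3.png

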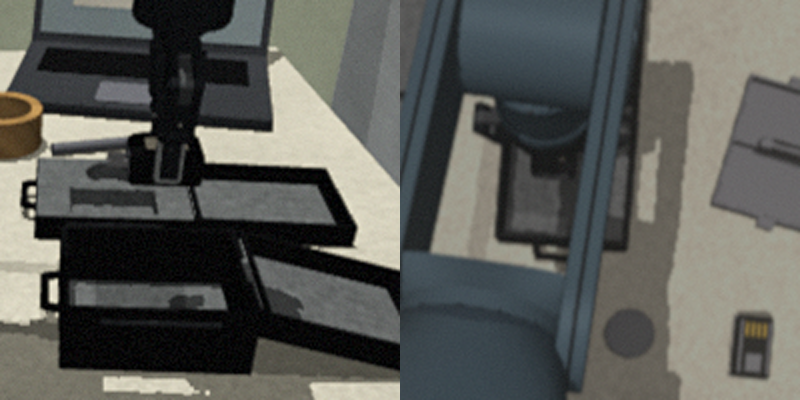

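Run:
```python
from h import *
P=pts("side",np.load("pics/side2.npy"))*1000
for z in range(140,200,5):
    m=(abs(P[...,2]-z)<2.5)&(P[...,0]>530)&(P[...,0]<690)&(P[...,1]<90)&(P[...,1]>-80)
    if m.sum()>5:
        q=P[m];b=[(x,round(float(np.median(q[abs(q[:,0]-x)<4,1])),1)) for x in range(560,650,8) if (abs(q[:,0]-x)<4).sum()>2]
        print(z,q[:,0].min().round(1),q[:,0].max().round(1),b)
```

```text
150 573.3 630.4 [(576, -3.9), (592, -5.9), (600, -6.7), (608, -6.0), (616, -7.5), (624, -9.4)]
155 571.4 629.9 [(568, 5.0), (576, -4.5), (584, -6.1), (592, -7.1), (600, -12.8), (608, -14.7), (616, -8.8), (624, -9.4), (632, -8.8)]
160 556.5 631.6 [(560, 10.3), (568, 9.2), (576, -3.9), (584, -6.2), (592, -13.1), (600, -13.3), (608, -13.8), (616, -9.0), (624, -9.4), (632, -8.3)]
165 556.1 630.6 [(560, 16.4), (568, 10.1), (576, -4.5), (584, -6.0), (592, -12.6), (600, -20.0), (608, -18.1), (616, -9.6), (624, -9.3), (632, -8.7)]
170 571.3 632.2 [(568, 4.2), (576, -4.2), (584, -5.4), (592, -12.5), (600, -19.7), (608, -17.8), (616, -8.9), (624, -10.0), (632, -8.3)]
175 571.5 634.4 [(568, 5.8), (576, 1.6), (584, -5.9), (592, -11.5), (600, -19.9), (608, -20.4), (616, -7.9), (624, -9.1), (632, -8.0)]
180 572.8 631.6 [(576, 9.5), (584, 11.3), (592, 8.9), (600, -18.3), (608, -20.5), (616, -1.8), (624, 0.8), (632, 11.5)]
185 590.7 615.2 [(592, -13.7), (600, -19.3), (608, -19.6), (616, 8.8)]
190 590.6 616.7 [(592, -13.3), (600, -19.4), (608, -15.2), (616, 32.4)]
195 590.5 607.9 [(592, -16.7), (600, -20.4), (608, -21.6)]
```

```bash
python3 -m crank '[{"jaw":30,"dx":0.0085,"dy":-0.0095,"dz":0,"rx":0,"ry":0,"rz":0},{"jaw":30,"dx":0.0085,"dy":-0.0095,"dz":-0.03,"rx":0,"ry":0,"rz":0},{"jaw":30,"dx":0.0085,"dy":-0.0095,"dz":-0.07,"rx":0,"ry":0,"rz":0},{"jaw":30,"dx":0.0085,"dy":-0.0095,"dz":-0.1,"rx":0,"ry":0,"rz":0},{"jaw":30,"dx":0.0085,"dy":-0.0095,"dz":-0.12,"rx":0,"ry":0,"rz":0},{"jaw":30,"dx":0.0085,"dy":-0.0095,"dz":-0.132,"rx":0,"ry":0,"rz":0},{"jaw":30,"dx":0.0085,"dy":-0.0095,"dz":-0.139,"rx":0,"ry":0,"rz":0},{"jaw":30,"dx":0.0085,"dy":-0.0095,"dz":-0.139,"rx":0,"ry":0,"rz":0}]'
```

```text
t: 5.2
ee_pos: [0.6128, 0.0054, 0.0147]
eef_rot: [[0.995, -0.099, -0.0], [-0.099, -0.995, -0.0], [-0.0, 0.0, -1.0]]
contact_force: [-0.0, -0.0, -1.4]
finger_gap: 0.0412
grasp_force: 61.9
```

```bash
python3 -m crank '[{"jaw":30,"dx":0,"dy":0,"dz":-0.002,"rx":0,"ry":0,"rz":0},{"jaw":30,"dx":0,"dy":0,"dz":-0.003,"rx":0,"ry":0,"rz":0},{"jaw":30,"dx":0,"dy":0,"dz":-0.003,"rx":0,"ry":0,"rz":0}]'
python3 -m crank '[{"jaw":62,"dx":0,"dy":0,"dz":0,"rx":0,"ry":0,"rz":0},{"jaw":62,"dx":0,"dy":0,"dz":0,"rx":0,"ry":0,"rz":0},{"jaw":62,"dx":0,"dy":0,"dz":0,"rx":0,"ry":0,"rz":0},{"jaw":62,"dx":0,"dy":0,"dz":0,"rx":0,"ry":0,"rz":0},{"jaw":62,"dx":0,"dy":0,"dz":0.02,"rx":0,"ry":0,"rz":0},{"jaw":62,"dx":0,"dy":0,"dz":0.06,"rx":0,"ry":0,"rz":0},{"jaw":62,"dx":0,"dy":0,"dz":0.11,"rx":0,"ry":0,"rz":0},{"jaw":62,"dx":0,"dy":0,"dz":0.16,"rx":0,"ry":0,"rz":0},{"jaw":62,"dx":0,"dy":0,"dz":0.16,"rx":0,"ry":0,"rz":0}]'
```

```text
t: 5.5
ee_pos: [0.6134, 0.0051, 0.0126]
eef_rot: [[0.995, -0.099, 0.001], [-0.099, -0.995, -0.0], [0.001, 0.0, -1.0]]
contact_force: [0.6, 0.5, -1.8]
finger_gap: 0.0406
grasp_force: 61.9
t: 6.4
ee_pos: [0.6174, 0.0045, 0.1804]
eef_rot: [[0.995, -0.099, 0.015], [-0.099, -0.995, -0.003], [0.015, 0.001, -1.0]]
contact_force: [0.8, -0.2, 0.5]
finger_gap: 0.0616
grasp_force: 0.0
```

```bash
python3 -m crank '[{"jaw":62,"dx":0,"dy":-0.23,"dz":0,"rx":0,"ry":0,"rz":0.4317},{"jaw":62,"dx":0,"dy":-0.23,"dz":0,"rx":0,"ry":0,"rz":0.4317},{"jaw":62,"dx":0,"dy":-0.23,"dz":0,"rx":0,"ry":0,"rz":0.4317},{"jaw":62,"dx":0,"dy":-0.23,"dz":0,"rx":0,"ry":0,"rz":0.4317},{"jaw":62,"dx":0,"dy":-0.23,"dz":0,"rx":0,"ry":0,"rz":0.4317},{"jaw":62,"dx":0,"dy":-0.23,"dz":0,"rx":0,"ry":0,"rz":0.4317},{"jaw":62,"dx":0,"dy":-0.23,"dz":0,"rx":0,"ry":0,"rz":0.4317},{"jaw":62,"dx":0,"dy":-0.23,"dz":0,"rx":0,"ry":0,"rz":0.4317},{"jaw":62,"dx":0,"dy":-0.23,"dz":0,"rx":0,"ry":0,"rz":0.4317},{"jaw":62,"dx":0,"dy":-0.23,"dz":0,"rx":0,"ry":0,"rz":0.4317}]'
python3 -m crank '[{"jaw":62,"dx":0,"dy":0,"dz":-0.04,"rx":0,"ry":0,"rz":0},{"jaw":62,"dx":0,"dy":0,"dz":-0.08,"rx":0,"ry":0,"rz":0},{"jaw":62,"dx":0,"dy":0,"dz":-0.08,"rx":0,"ry":0,"rz":0},{"jaw":62,"dx":0,"dy":0,"dz":-0.08,"rx":0,"ry":0,"rz":0}]'
python3 - <<'E'
from h import *
p,d,P=shot("side","4");t,_,_=shot("top","4")
s=robot.sense();print(s["ee_pos"],s["eef_rot"][:,1],s["joint_positions"])
f=lambda im,x,y,w,h,s:cv2.resize(im[y:y+h,x:x+w],(w*s,h*s),interpolation=cv2.INTER_CUBIC)
cv2.imwrite("pics/c4.png",np.hstack([f(p,320,200,200,200,2),f(t,240,100,200,200,2)]))
E
```

```text
t: 7.4
ee_pos: [0.6126, -0.2248, 0.1712]
eef_rot: [[0.307, 0.952, -0.001], [0.952, -0.307, 0.0], [0.0, -0.001, -1.0]]
contact_force: [-0.4, 0.5, -0.5]
finger_gap: 0.0621
grasp_force: 0.0
t: 7.8
ee_pos: [0.6125, -0.2246, 0.0915]
eef_rot: [[0.31, 0.951, -0.002], [0.951, -0.31, 0.001], [0.0, -0.002, -1.0]]
contact_force: [-0.3, 0.1, 0.5]
finger_gap: 0.0621
grasp_force: 0.0
[ 0.61423451 -0.22553611  0.09413603] [ 0.95084377 -0.309651    0.00351924] [-2.99114198e+01  3.15263024e+01  8.25781610e+01  6.97522342e-05
  6.56895036e+01 -1.18730592e+01]
```

View pics/c4.png

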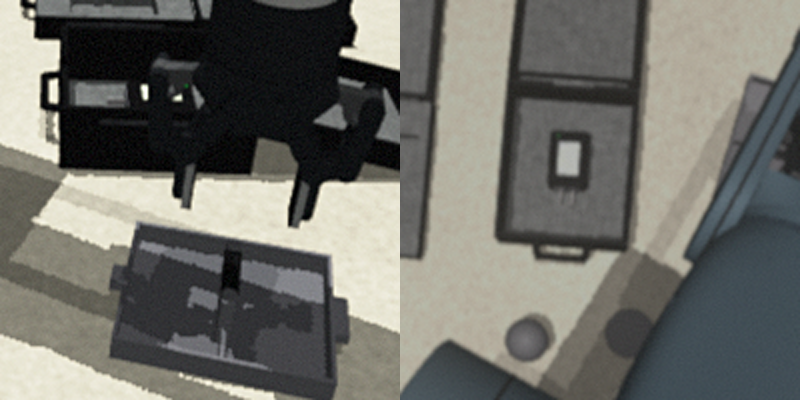

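The charger lies flat in the deep case with its label up, at (570,158) in the crop. The gripper is centred over the tray spine.

```bash
python3 -m crank '[{"jaw":50,"dx":0.0022,"dy":0,"dz":-0.03,"rx":0,"ry":0,"rz":0},{"jaw":50,"dx":0.0022,"dy":0,"dz":-0.055,"rx":0,"ry":0,"rz":0},{"jaw":40,"dx":0.0022,"dy":0,"dz":-0.07,"rx":0,"ry":0,"rz":0},{"jaw":40,"dx":0.0022,"dy":0,"dz":-0.0755,"rx":0,"ry":0,"rz":0},{"jaw":40,"dx":0.0022,"dy":0,"dz":-0.0755,"rx":0,"ry":0,"rz":0}]'
python3 -m crank '[{"jaw":3,"dx":0,"dy":0,"dz":0,"rx":0,"ry":0,"rz":0},{"jaw":3,"dx":0,"dy":0,"dz":0,"rx":0,"ry":0,"rz":0},{"jaw":3,"dx":0,"dy":0,"dz":0,"rx":0,"ry":0,"rz":0},{"jaw":3,"dx":0,"dy":0,"dz":0,"rx":0,"ry":0,"rz":0},{"jaw":3,"dx":0,"dy":0,"dz":0,"rx":0,"ry":0,"rz":0},{"jaw":3,"dx":0,"dy":0,"dz":0,"rx":0,"ry":0,"rz":0}]'
python3 -m crank '[{"jaw":3,"dx":0,"dy":0,"dz":0.03,"rx":0,"ry":0,"rz":0},{"jaw":3,"dx":0,"dy":0,"dz":0.06,"rx":0,"ry":0,"rz":0},{"jaw":3,"dx":0,"dy":0,"dz":0.1,"rx":0,"ry":0,"rz":0.0},{"jaw":3,"dx":0,"dy":0,"dz":0.12,"rx":0,"ry":0,"rz":0.069},{"jaw":3,"dx":0,"dy":0,"dz":0.12,"rx":0,"ry":0,"rz":0.069},{"jaw":3,"dx":0,"dy":0,"dz":0.12,"rx":0,"ry":0,"rz":0.069},{"jaw":3,"dx":0,"dy":0,"dz":0.12,"rx":0,"ry":0,"rz":0.069}]'
```

```text
t: 8.4
ee_pos: [0.6154, -0.225, 0.0168]
eef_rot: [[0.309, 0.951, 0.0], [0.951, -0.309, -0.0], [-0.0, 0.0, -1.0]]
contact_force: [-0.2, 0.2, -0.0]
finger_gap: 0.0397
grasp_force: 0.0
t: 9.0
ee_pos: [0.6162, -0.2254, 0.018]
eef_rot: [[0.309, 0.951, 0.003], [0.951, -0.309, -0.002], [-0.001, 0.003, -1.0]]
contact_force: [0.2, -0.1, 7.0]
finger_gap: 0.0087
grasp_force: 60.6
t: 9.7
ee_pos: [0.6144, -0.2245, 0.1356]
eef_rot: [[0.099, 0.995, -0.002], [0.995, -0.099, 0.001], [0.001, -0.002, -1.0]]
contact_force: [0.3, 0.1, -2.0]
finger_gap: 0.0089
grasp_force: 59.6
```

```bash
python3 -m crank '[{"jaw":3,"dx":-0.0115,"dy":0.1,"dz":0,"rx":0,"ry":0,"rz":0},{"jaw":3,"dx":-0.0115,"dy":0.2,"dz":0,"rx":0,"ry":0,"rz":0},{"jaw":3,"dx":-0.0115,"dy":0.23,"dz":0,"rx":0,"ry":0,"rz":0},{"jaw":3,"dx":-0.0115,"dy":0.23,"dz":0,"rx":0,"ry":0,"rz":0},{"jaw":3,"dx":-0.0115,"dy":0.23,"dz":0,"rx":0,"ry":0,"rz":0},{"jaw":3,"dx":-0.0115,"dy":0.23,"dz":-0.03,"rx":0,"ry":0,"rz":0},{"jaw":3,"dx":-0.0115,"dy":0.23,"dz":-0.03,"rx":0,"ry":0,"rz":0},{"jaw":3,"dx":-0.0115,"dy":0.23,"dz":-0.03,"rx":0,"ry":0,"rz":0}]'
python3 - <<'E'
from h import *
p,d,P=shot("side","5");t,_,_=shot("top","5")
s=robot.sense();print(s["ee_pos"],s["eef_rot"][:,1])
f=lambda im,x,y,w,h,s:cv2.resize(im[y:y+h,x:x+w],(w*s,h*s),interpolation=cv2.INTER_CUBIC)
cv2.imwrite("pics/c5.png",np.hstack([f(p,320,150,200,150,2),f(t,240,100,200,150,2)]))
P=P*1000
for z in (92,96,100,104,108):
    m=(abs(P[...,2]-z)<2)&(abs(P[...,0]-600)<110)&(P[...,1]<-20)&(P[...,1]>-90);q=P[m]
    print(z,len(q),q[:,0].min().round(1),q[:,0].max().round(1),[(x,round(float(np.median(q[abs(q[:,0]-x)<6,1])),1)) for x in range(530,680,20) if (abs(q[:,0]-x)<6).sum()>2])
# tray points overall & case rim front
for lo,hi in((85,92),(92,100),(100,112),(112,120)):
    m=(P[...,2]>lo)&(P[...,2]<hi)&(abs(P[...,0]-600)<110)&(abs(P[...,1])<90);print(lo,rect(P/1000,m))
E
```

```text
t: 10.5
ee_pos: [0.6025, 0.0051, 0.1052]
eef_rot: [[0.098, 0.995, -0.003], [0.995, -0.098, 0.0], [0.0, -0.003, -1.0]]
contact_force: [-0.4, -0.0, -1.5]
finger_gap: 0.009
grasp_force: 59.5
[0.60401285 0.0042464  0.10686147] [ 9.95120838e-01 -9.86625437e-02  4.68628271e-04]
92 305 524.8 669.6 [(530, -48.8), (550, -50.8), (570, -52.5), (590, -54.2), (610, -55.0), (630, -27.7), (650, -27.5), (670, -28.6)]
96 203 524.6 669.8 [(530, -49.7), (550, -51.4), (570, -52.7), (590, -54.6), (610, -57.6), (630, -59.1), (650, -60.7), (670, -36.8)]
100 212 524.3 681.7 [(530, -49.5), (550, -50.7), (570, -53.6), (590, -54.1), (610, -56.7), (630, -58.9), (650, -60.8), (670, -43.1)]
104 216 524.1 680.8 [(530, -49.3), (550, -51.3), (570, -53.8), (590, -55.0), (610, -57.3), (630, -58.9), (650, -61.0), (670, -47.0)]
108 269 524.7 680.8 [(530, -43.9), (550, -51.5), (570, -52.6), (590, -53.6), (610, -57.6), (630, -58.2), (650, -61.5), (670, -39.9)]
85 (array([601.7,   3.9]), array([124. , 144.8]), 85.2, array([89.4, 90.9, 91.8]), 1702)
92 (array([606.6,   2. ]), array([125.6, 154.2]), 84.0, array([92.1, 95. , 99.5]), 838)
100 (array([602.4,   3.1]), array([124.9, 164.2]), 84.1, array([100.6, 106.2, 109. ]), 1111)
112 (array([597.1, -12.2]), array([32.9, 36.1]), 71.6, array([112.4, 116.2, 119.6]), 94)
```

View pics/c5.png

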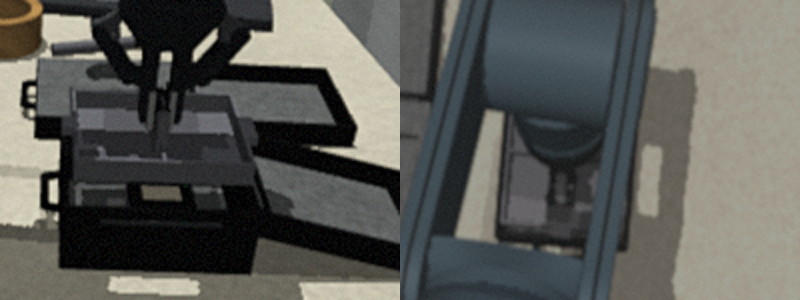

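Run:
```python
from h import *
P=pts("side",np.load("pics/side5.npy"))*1000
def face(zl,zh,yl,yh,hx):
    m=(P[...,2]>zl)&(P[...,2]<zh)&(abs(P[...,0]-600)<110)&(P[...,1]<yh)&(P[...,1]>yl);q=P[m]
    k=(q[:,0]>545)&(q[:,0]<650);A=q[k]
    for _ in range(4):
        f=np.polyfit(A[:,0]-603,A[:,1],1);A=A[abs(A[:,1]-np.polyval(f,A[:,0]-603))<3]
    on=q[abs(q[:,1]-np.polyval(f,q[:,0]-603))<4]
    print("y@603",f[1].round(2),"deg",np.degrees(np.arctan(f[0])).round(2),"x ends",np.percentile(on[:,0],[0.5,99.5]).round(1),len(A))
face(94,106,-75,-35,0)   # tray front
face(15,58,-90,-50,0)    # case front
```

```text
y@603 -56.44 deg -5.56 x ends [524.4 667.5] 397
y@603 -64.05 deg -5.48 x ends [516.1 708.6] 1285
```

```bash
python3 -m crank '[{"jaw":3,"dx":0.0018,"dy":0.001,"dz":0,"rx":0,"ry":0,"rz":0},{"jaw":3,"dx":0.0018,"dy":0.001,"dz":-0.01,"rx":0,"ry":0,"rz":0},{"jaw":3,"dx":0.0018,"dy":0.001,"dz":-0.02,"rx":0,"ry":0,"rz":0},{"jaw":3,"dx":0.0018,"dy":0.001,"dz":-0.028,"rx":0,"ry":0,"rz":0},{"jaw":3,"dx":0.0018,"dy":0.001,"dz":-0.032,"rx":0,"ry":0,"rz":0},{"jaw":3,"dx":0.0018,"dy":0.001,"dz":-0.032,"rx":0,"ry":0,"rz":0}]'
python3 -m crank '[{"jaw":3,"dx":0,"dy":0,"dz":-0.003,"rx":0,"ry":0,"rz":0},{"jaw":3,"dx":0,"dy":0,"dz":-0.006,"rx":0,"ry":0,"rz":0},{"jaw":3,"dx":0,"dy":0,"dz":-0.008,"rx":0,"ry":0,"rz":0},{"jaw":3,"dx":0,"dy":0,"dz":-0.009,"rx":0,"ry":0,"rz":0},{"jaw":3,"dx":0,"dy":0,"dz":-0.01,"rx":0,"ry":0,"rz":0},{"jaw":3,"dx":0,"dy":0,"dz":-0.01,"rx":0,"ry":0,"rz":0}]'
```

```text
t: 11.2
ee_pos: [0.6046, 0.0063, 0.0731]
eef_rot: [[0.097, 0.995, -0.002], [0.995, -0.097, 0.0], [0.0, -0.002, -1.0]]
contact_force: [-0.6, 0.3, -1.5]
finger_gap: 0.0089
grasp_force: 59.6
t: 11.8
ee_pos: [0.6053, 0.0062, 0.0643]
eef_rot: [[0.097, 0.995, -0.0], [0.995, -0.097, -0.0], [-0.0, -0.0, -1.0]]
contact_force: [0.6, 0.6, -1.5]
finger_gap: 0.0091
grasp_force: 59.6
```

```bash
python3 -m crank '[{"jaw":3,"dx":0,"dy":0,"dz":-0.001,"rx":0,"ry":0,"rz":0},{"jaw":3,"dx":0,"dy":0,"dz":-0.002,"rx":0,"ry":0,"rz":0},{"jaw":3,"dx":0,"dy":0,"dz":-0.003,"rx":0,"ry":0,"rz":0},{"jaw":3,"dx":0,"dy":0,"dz":-0.003,"rx":0,"ry":0,"rz":0}]'
```

```text
t: 12.2
ee_pos: [0.6054, 0.0062, 0.062]
eef_rot: [[0.097, 0.995, 0.0], [0.995, -0.097, -0.0], [-0.0, 0.0, -1.0]]
contact_force: [-2.0, 0.6, 5.4]
finger_gap: 0.009
grasp_force: 60.3
```

```bash
python3 -m crank '[{"jaw":35,"dx":0,"dy":0,"dz":0,"rx":0,"ry":0,"rz":0},{"jaw":35,"dx":0,"dy":0,"dz":0,"rx":0,"ry":0,"rz":0},{"jaw":35,"dx":0,"dy":0,"dz":0,"rx":0,"ry":0,"rz":0},{"jaw":35,"dx":0,"dy":0,"dz":0,"rx":0,"ry":0,"rz":0},{"jaw":35,"dx":0,"dy":0,"dz":0.04,"rx":0,"ry":0,"rz":0},{"jaw":35,"dx":0,"dy":0,"dz":0.09,"rx":0,"ry":0,"rz":0},{"jaw":35,"dx":0,"dy":0,"dz":0.14,"rx":0,"ry":0,"rz":0},{"jaw":60,"dx":-0.05,"dy":0.02,"dz":0.14,"rx":0,"ry":0,"rz":-0.05},{"jaw":60,"dx":-0.1,"dy":0.04,"dz":0.14,"rx":0,"ry":0,"rz":-0.1},{"jaw":60,"dx":-0.15,"dy":0.04,"dz":0.14,"rx":0,"ry":0,"rz":-0.15}]'
python3 - <<'E'
from h import *
p,d,P=shot("side","6");t,_,Q=shot("top","6")
s=robot.sense();print(s["ee_pos"],s["eef_rot"][:,1],s["joint_positions"])
f=lambda im,x,y,w,h,s:cv2.resize(im[y:y+h,x:x+w],(w*s,h*s),interpolation=cv2.INTER_CUBIC)
cv2.imwrite("pics/c6.png",np.hstack([f(p,330,180,130,110,3),f(t,270,120,130,110,3)]))
a=np.radians(-5.5);R=np.array([[np.cos(a),np.sin(a)],[-np.sin(a),np.cos(a)]])
for n,P,off in(("side",P,2),("top",Q,-1.3)):
    q=(P[...,:2]*1000-[604,6-off])@R.T;z=P[...,2]*1000
    def med(u0,u1,v0,v1):
        m=(q[...,0]>u0)&(q[...,0]<u1)&(q[...,1]>v0)&(q[...,1]<v1);return np.median(z[m]).round(1) if m.sum()>3 else None,int(m.sum())
    print(n,"lug+",med(76,81,-14,14),"lug-",med(-81,-76,-7,7),"rimends",med(76,81,30,60),med(-81,-76,30,60),"floor +/-",med(15,60,35,50),med(-60,-15,35,50),med(15,60,-50,-35),med(-60,-15,-50,-35))
E
```

```text
t: 13.2
ee_pos: [0.4613, 0.0471, 0.2016]
eef_rot: [[0.525, 0.851, 0.001], [0.851, -0.525, 0.001], [0.001, 0.001, -1.0]]
contact_force: [-0.6, -0.8, 1.0]
finger_gap: 0.0596
grasp_force: 0.0
[0.45427301 0.04763378 0.1996725 ] [ 0.85295416 -0.5219282  -0.0077553 ] [-8.05024302e+00  6.92703472e+00  1.02486468e+02 -3.17835422e-03
  7.10720136e+01  2.34127770e+01]
side lug+ (np.float64(64.9), 25) lug- (np.float64(64.8), 14) rimends (np.float64(64.7), 26) (np.float64(64.7), 21) floor +/- (np.float64(48.0), 99) (np.float64(47.7), 103) (None, 0) (None, 0)
top lug+ (np.float64(63.7), 34) lug- (None, 0) rimends (np.float64(62.9), 44) (None, 0) floor +/- (np.float64(46.0), 155) (np.float64(45.7), 95) (np.float64(46.3), 156) (np.float64(46.3), 154)
```

View pics/c6.png

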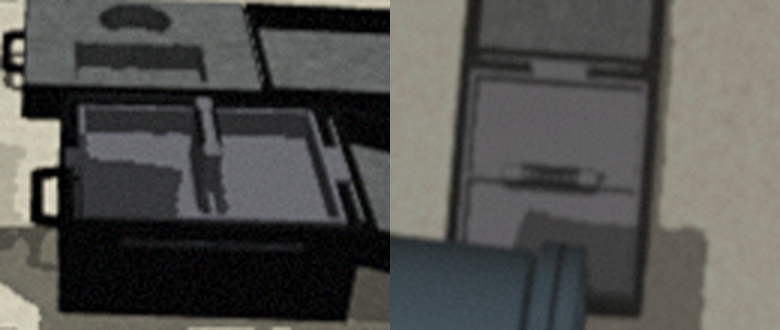

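Tray is seated: lugs are level with the rim (64.8 vs 64.7 mm) and the tray floor reads 47 mm on all sides. Now the ball head.

```bash
python3 -m crank '[{"jaw":80,"dx":-0.032,"dy":0.005,"dz":0,"rx":0,"ry":0,"rz":-0.3556},{"jaw":80,"dx":-0.032,"dy":0.005,"dz":0,"rx":0,"ry":0,"rz":-0.3556},{"jaw":80,"dx":-0.032,"dy":0.005,"dz":0,"rx":0,"ry":0,"rz":-0.3556},{"jaw":80,"dx":-0.032,"dy":0.005,"dz":0,"rx":0,"ry":0,"rz":-0.3556},{"jaw":80,"dx":-0.032,"dy":0.005,"dz":0,"rx":0,"ry":0,"rz":-0.3556},{"jaw":80,"dx":-0.032,"dy":0.005,"dz":0,"rx":0,"ry":0,"rz":-0.3556},{"jaw":80,"dx":-0.032,"dy":0.005,"dz":-0.05,"rx":0,"ry":0,"rz":-0.3556},{"jaw":80,"dx":-0.032,"dy":0.005,"dz":-0.1,"rx":0,"ry":0,"rz":-0.3556},{"jaw":80,"dx":-0.032,"dy":0.005,"dz":-0.1,"rx":0,"ry":0,"rz":-0.3556},{"jaw":80,"dx":-0.032,"dy":0.005,"dz":-0.1,"rx":0,"ry":0,"rz":-0.3556}]'
```

```text
t: 14.3
ee_pos: [0.4305, 0.0508, 0.1016]
eef_rot: [[0.996, -0.091, -0.002], [-0.091, -0.996, 0.0], [-0.002, -0.0, -1.0]]
contact_force: [0.3, -0.7, 1.7]
finger_gap: 0.0803
grasp_force: 0.0
```

```bash
python3 -m crank '[{"jaw":80,"dx":-0.0075,"dy":0.0012,"dz":0,"rx":0,"ry":0,"rz":0},{"jaw":80,"dx":-0.0075,"dy":0.0012,"dz":-0.04,"rx":0,"ry":0,"rz":0},{"jaw":80,"dx":-0.0075,"dy":0.0012,"dz":-0.07,"rx":0,"ry":0,"rz":0},{"jaw":80,"dx":-0.0075,"dy":0.0012,"dz":-0.084,"rx":0,"ry":0,"rz":0},{"jaw":80,"dx":-0.0075,"dy":0.0012,"dz":-0.084,"rx":0,"ry":0,"rz":0}]'
python3 -m crank '[{"jaw":35,"dx":0,"dy":0,"dz":0,"rx":0,"ry":0,"rz":0},{"jaw":35,"dx":0,"dy":0,"dz":0,"rx":0,"ry":0,"rz":0},{"jaw":35,"dx":0,"dy":0,"dz":0,"rx":0,"ry":0,"rz":0},{"jaw":35,"dx":0,"dy":0,"dz":0,"rx":0,"ry":0,"rz":0},{"jaw":35,"dx":0,"dy":0,"dz":0,"rx":0,"ry":0,"rz":0},{"jaw":35,"dx":0,"dy":0,"dz":0,"rx":0,"ry":0,"rz":0}]'
python3 -m crank '[{"jaw":35,"dx":0,"dy":0,"dz":0.02,"rx":0,"ry":0,"rz":0},{"jaw":35,"dx":0,"dy":0,"dz":0.06,"rx":0,"ry":0,"rz":0},{"jaw":35,"dx":0,"dy":0,"dz":0.11,"rx":0,"ry":0,"rz":0},{"jaw":35,"dx":0,"dy":0,"dz":0.14,"rx":0,"ry":0,"rz":0},{"jaw":35,"dx":0,"dy":0,"dz":0.14,"rx":0,"ry":0,"rz":0}]'
```

```text
t: 14.8
ee_pos: [0.4232, 0.052, 0.0178]
eef_rot: [[0.996, -0.092, 0.0], [-0.092, -0.996, -0.0], [0.0, 0.0, -1.0]]
contact_force: [0.1, -0.6, 0.2]
finger_gap: 0.0801
grasp_force: 0.0
t: 15.4
ee_pos: [0.4246, 0.0519, 0.0194]
eef_rot: [[0.996, -0.093, 0.004], [-0.093, -0.996, -0.001], [0.004, 0.0, -1.0]]
contact_force: [-2.4, 0.1, 12.4]
finger_gap: 0.0437
grasp_force: 59.2
t: 15.9
ee_pos: [0.4265, 0.0517, 0.1628]
eef_rot: [[0.996, -0.093, 0.011], [-0.093, -0.996, -0.002], [0.011, 0.001, -1.0]]
contact_force: [1.0, -0.1, -1.2]
finger_gap: 0.0436
grasp_force: 61.1
```

```bash
python3 -m crank '[{"jaw":35,"dx":0.05,"dy":-0.02,"dz":0,"rx":0,"ry":0,"rz":0},{"jaw":35,"dx":0.1,"dy":-0.04,"dz":0,"rx":0,"ry":0,"rz":0},{"jaw":35,"dx":0.1445,"dy":-0.0425,"dz":0,"rx":0,"ry":0,"rz":0},{"jaw":35,"dx":0.1445,"dy":-0.0425,"dz":0,"rx":0,"ry":0,"rz":0},{"jaw":35,"dx":0.1445,"dy":-0.0425,"dz":0,"rx":0,"ry":0,"rz":0},{"jaw":35,"dx":0.1445,"dy":-0.0425,"dz":-0.03,"rx":0,"ry":0,"rz":0},{"jaw":35,"dx":0.1445,"dy":-0.0425,"dz":-0.03,"rx":0,"ry":0,"rz":0}]'
python3 - <<'E'
from h import *
p,d,P=shot("side","7")
print(robot.sense()["ee_pos"])
q=P*1000
m=(q[...,2]>100)&(q[...,2]<125)&(abs(q[...,0]-567)<60)&(abs(q[...,1])<60);print(rect(P,m))
f=lambda im,x,y,w,h,s:cv2.resize(im[y:y+h,x:x+w],(w*s,h*s),interpolation=cv2.INTER_CUBIC)
cv2.imwrite("pics/c7.png",f(p,330,120,130,150,3))
E
```

```text
t: 16.6
ee_pos: [0.5632, 0.0105, 0.1241]
eef_rot: [[0.996, -0.093, -0.008], [-0.093, -0.996, 0.001], [-0.008, -0.001, -1.0]]
contact_force: [-0.6, 0.5, -1.4]
finger_gap: 0.0434
grasp_force: 61.2
[0.56430564 0.01034971 0.12583538]
(array([559.3,   0.8]), array([19.2, 34.3]), 76.7, array([106.4, 113.5, 121.9]), 167)
```

View pics/c7.png

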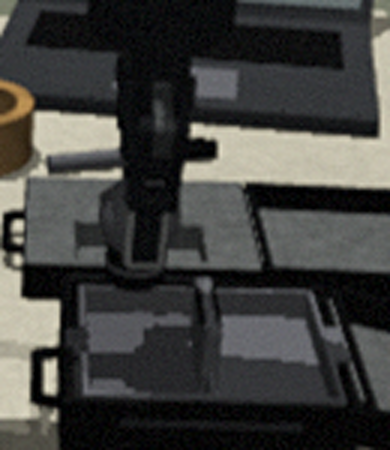

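```bash
python3 -m crank '[{"jaw":35,"dx":0.005,"dy":0,"dz":-0.015,"rx":0,"ry":0,"rz":0},{"jaw":35,"dx":0.005,"dy":0,"dz":-0.035,"rx":0,"ry":0,"rz":0},{"jaw":35,"dx":0.005,"dy":0,"dz":-0.05,"rx":0,"ry":0,"rz":0},{"jaw":35,"dx":0.005,"dy":0,"dz":-0.056,"rx":0,"ry":0,"rz":0},{"jaw":35,"dx":0.005,"dy":0,"dz":-0.056,"rx":0,"ry":0,"rz":0},{"jaw":35,"dx":0.005,"dy":0,"dz":-0.056,"rx":0,"ry":0,"rz":0}]'
python3 -m crank '[{"jaw":35,"dx":0,"dy":0,"dz":-0.001,"rx":0,"ry":0,"rz":0},{"jaw":35,"dx":0,"dy":0,"dz":-0.002,"rx":0,"ry":0,"rz":0},{"jaw":35,"dx":0,"dy":0,"dz":-0.002,"rx":0,"ry":0,"rz":0}]'
```

```text
t: 17.25
ee_pos: [0.5731, 0.0095, 0.0721]
eef_rot: [[0.996, -0.093, 0.001], [-0.093, -0.996, -0.0], [0.001, 0.0, -1.0]]
contact_force: [-0.4, 0.3, 0.1]
finger_gap: 0.0434
grasp_force: 61.2
t: 17.55
ee_pos: [0.5727, 0.0095, 0.0697]
eef_rot: [[0.996, -0.093, 0.001], [-0.093, -0.996, -0.0], [0.001, 0.0, -1.0]]
contact_force: [-0.4, -0.3, -0.4]
finger_gap: 0.0434
grasp_force: 61.2
```

```bash
python3 -m crank '[{"jaw":35,"dx":0,"dy":0,"dz":-0.001,"rx":0,"ry":0,"rz":0},{"jaw":35,"dx":0,"dy":0,"dz":-0.002,"rx":0,"ry":0,"rz":0},{"jaw":35,"dx":0,"dy":0,"dz":-0.003,"rx":0,"ry":0,"rz":0},{"jaw":35,"dx":0,"dy":0,"dz":-0.003,"rx":0,"ry":0,"rz":0}]'
```

```text
t: 17.95
ee_pos: [0.5726, 0.0095, 0.0665]
eef_rot: [[0.996, -0.093, 0.0], [-0.093, -0.996, -0.0], [0.0, 0.0, -1.0]]
contact_force: [-1.0, -0.0, 2.1]
finger_gap: 0.0436
grasp_force: 61.6
```

```bash
python3 -m crank '[{"jaw":35,"dx":0,"dy":0,"dz":-0.001,"rx":0,"ry":0,"rz":0},{"jaw":35,"dx":0,"dy":0,"dz":-0.001,"rx":0,"ry":0,"rz":0}]'
```

```text
t: 18.15
ee_pos: [0.5727, 0.0095, 0.0665]
eef_rot: [[0.996, -0.093, 0.001], [-0.093, -0.996, -0.0], [0.001, 0.0, -1.0]]
contact_force: [-4.4, -0.2, 8.5]
finger_gap: 0.0436
grasp_force: 62.2
```

```bash
python3 -m crank '[{"jaw":62,"dx":0,"dy":0,"dz":0.001,"rx":0,"ry":0,"rz":0},{"jaw":62,"dx":0,"dy":0,"dz":0.001,"rx":0,"ry":0,"rz":0},{"jaw":62,"dx":0,"dy":0,"dz":0.001,"rx":0,"ry":0,"rz":0},{"jaw":62,"dx":0,"dy":0,"dz":0.001,"rx":0,"ry":0,"rz":0},{"jaw":62,"dx":0,"dy":0,"dz":0.03,"rx":0,"ry":0,"rz":0},{"jaw":62,"dx":0,"dy":0,"dz":0.08,"rx":0,"ry":0,"rz":0},{"jaw":62,"dx":0,"dy":0,"dz":0.13,"rx":0,"ry":0,"rz":0},{"jaw":62,"dx":-0.04,"dy":-0.03,"dz":0.13,"rx":0,"ry":0,"rz":-0.006},{"jaw":62,"dx":-0.08,"dy":-0.07,"dz":0.13,"rx":0,"ry":0,"rz":-0.006},{"jaw":62,"dx":-0.12,"dy":-0.11,"dz":0.13,"rx":0,"ry":0,"rz":-0.006}]'
python3 -m crank '[{"jaw":62,"dx":-0.04,"dy":-0.04,"dz":0,"rx":0,"ry":0,"rz":0},{"jaw":62,"dx":-0.04,"dy":-0.082,"dz":0,"rx":0,"ry":0,"rz":0},{"jaw":62,"dx":-0.04,"dy":-0.082,"dz":-0.05,"rx":0,"ry":0,"rz":0},{"jaw":62,"dx":-0.04,"dy":-0.082,"dz":-0.09,"rx":0,"ry":0,"rz":0},{"jaw":62,"dx":-0.04,"dy":-0.082,"dz":-0.09,"rx":0,"ry":0,"rz":0},{"jaw":62,"dx":-0.04,"dy":-0.082,"dz":-0.09,"rx":0,"ry":0,"rz":0}]'
python3 - <<'E'
from h import *
p,d,P=shot("side","8");t,_,Q=shot("top","8")
print(robot.sense()["ee_pos"],robot.sense()["joint_positions"])
for n,X in(("S",P),("T",Q)):
    q=X*1000;m=(q[...,2]>85)&(q[...,2]<115)&(abs(q[...,0]-568)<40)&(abs(q[...,1]-9)<40);print(n,rect(X,m))
print("bat",rect(P,comp(P,(290,327),.04,hi=.055,clip=35)))
f=lambda im,x,y,w,h,s:cv2.resize(im[y:y+h,x:x+w],(w*s,h*s),interpolation=cv2.INTER_CUBIC)
cv2.imwrite("pics/c8.png",np.hstack([f(p,230,180,230,180,2),f(t,270,120,130,180,2)]))
E
```

```text
t: 19.15
ee_pos: [0.4607, -0.0918, 0.1957]
eef_rot: [[0.994, -0.11, 0.001], [-0.11, -0.994, -0.001], [0.001, 0.001, -1.0]]
contact_force: [-0.3, -0.7, 0.1]
finger_gap: 0.062
grasp_force: 0.0
t: 19.75
ee_pos: [0.4217, -0.173, 0.1055]
eef_rot: [[0.994, -0.112, -0.001], [-0.112, -0.994, 0.001], [-0.001, -0.001, -1.0]]
contact_force: [1.0, 0.0, 0.6]
finger_gap: 0.0619
grasp_force: 0.0
[ 0.42328913 -0.17383361  0.10721853] [-3.63392661e+01  1.27185570e+01  1.10126413e+02 -7.46185605e-05
  5.69679691e+01  6.00552152e+01]
S (array([577.9,   2.8]), array([59.8, 64.2]), 0.7, array([ 86.8,  95.8, 108.5]), 542)
T (array([578. ,   7.1]), array([59.3, 62.1]), 1.7, array([ 86.4,  99. , 108. ]), 520)
bat (array([ 411.3, -185. ]), array([36.9, 64.4]), 82.1, array([41.9, 48.7, 50.4]), 945)
```

View pics/c8.png

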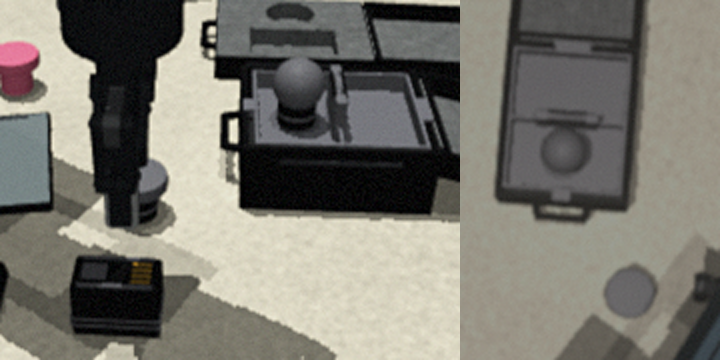

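The ball stands upright in the -x compartment of the tray, at (297,90) in the crop. Now the battery at (117,290).

```bash
python3 -m crank '[{"jaw":62,"dx":-0.0108,"dy":-0.0093,"dz":0,"rx":0,"ry":0,"rz":0},{"jaw":62,"dx":-0.0108,"dy":-0.0093,"dz":-0.04,"rx":0,"ry":0,"rz":0},{"jaw":62,"dx":-0.0108,"dy":-0.0093,"dz":-0.07,"rx":0,"ry":0,"rz":0},{"jaw":62,"dx":-0.0108,"dy":-0.0093,"dz":-0.087,"rx":0,"ry":0,"rz":0},{"jaw":62,"dx":-0.0108,"dy":-0.0093,"dz":-0.087,"rx":0,"ry":0,"rz":0}]'
python3 -m crank '[{"jaw":25,"dx":0,"dy":0,"dz":0,"rx":0,"ry":0,"rz":0},{"jaw":25,"dx":0,"dy":0,"dz":0,"rx":0,"ry":0,"rz":0},{"jaw":25,"dx":0,"dy":0,"dz":0,"rx":0,"ry":0,"rz":0},{"jaw":25,"dx":0,"dy":0,"dz":0,"rx":0,"ry":0,"rz":0},{"jaw":25,"dx":0,"dy":0,"dz":0,"rx":0,"ry":0,"rz":0},{"jaw":25,"dx":0,"dy":0,"dz":0,"rx":0,"ry":0,"rz":0}]'
python3 -m crank '[{"jaw":25,"dx":0,"dy":0,"dz":0.02,"rx":0,"ry":0,"rz":0},{"jaw":25,"dx":0,"dy":0,"dz":0.06,"rx":0,"ry":0,"rz":0},{"jaw":25,"dx":0,"dy":0,"dz":0.11,"rx":0,"ry":0,"rz":0},{"jaw":25,"dx":0,"dy":0,"dz":0.16,"rx":0,"ry":0,"rz":0},{"jaw":25,"dx":0,"dy":0,"dz":0.16,"rx":0,"ry":0,"rz":0}]'
```

```text
t: 20.35
ee_pos: [0.4112, -0.1822, 0.0182]
eef_rot: [[0.994, -0.111, -0.001], [-0.111, -0.994, 0.0], [-0.001, -0.0, -1.0]]
contact_force: [-0.3, 1.0, 0.8]
finger_gap: 0.0617
grasp_force: 0.0
t: 20.95
ee_pos: [0.4127, -0.1835, 0.0204]
eef_rot: [[0.994, -0.112, 0.004], [-0.112, -0.994, -0.003], [0.004, 0.002, -1.0]]
contact_force: [0.3, 1.5, 6.0]
finger_gap: 0.0353
grasp_force: 61.0
t: 21.45
ee_pos: [0.4149, -0.1852, 0.1862]
eef_rot: [[0.994, -0.112, 0.012], [-0.112, -0.994, -0.01], [0.013, 0.008, -1.0]]
contact_force: [0.9, -0.9, -2.2]
finger_gap: 0.0352
grasp_force: 60.8
```

```bash
python3 -m crank '[{"jaw":25,"dx":0.02,"dy":0.04,"dz":0,"rx":0,"ry":0,"rz":0.003},{"jaw":25,"dx":0.04,"dy":0.08,"dz":0,"rx":0,"ry":0,"rz":0.003},{"jaw":25,"dx":0.06,"dy":0.12,"dz":0,"rx":0,"ry":0,"rz":0.003},{"jaw":25,"dx":0.08,"dy":0.16,"dz":0,"rx":0,"ry":0,"rz":0.003},{"jaw":25,"dx":0.1,"dy":0.2,"dz":0,"rx":0,"ry":0,"rz":0.003},{"jaw":25,"dx":0.12,"dy":0.24,"dz":0,"rx":0,"ry":0,"rz":0.003},{"jaw":25,"dx":0.14,"dy":0.29,"dz":0,"rx":0,"ry":0,"rz":0.003},{"jaw":25,"dx":0.17,"dy":0.34,"dz":0,"rx":0,"ry":0,"rz":0.003},{"jaw":25,"dx":0.185,"dy":0.378,"dz":0,"rx":0,"ry":0,"rz":0.003},{"jaw":25,"dx":0.185,"dy":0.378,"dz":0,"rx":0,"ry":0,"rz":0.003}]'
python3 -m crank '[{"jaw":25,"dx":0,"dy":0,"dz":-0.04,"rx":0,"ry":0,"rz":0},{"jaw":25,"dx":0,"dy":0,"dz":-0.08,"rx":0,"ry":0,"rz":0},{"jaw":25,"dx":0,"dy":0,"dz":-0.08,"rx":0,"ry":0,"rz":0},{"jaw":25,"dx":0,"dy":0,"dz":-0.08,"rx":0,"ry":0,"rz":0}]'
python3 - <<'E'
from h import *
p,d,P=shot("side","9")
print(robot.sense()["ee_pos"])
a=np.radians(-5.8);R=np.array([[np.cos(a),np.sin(a)],[-np.sin(a),np.cos(a)]])
for n,off in(("top",-1.3),("side",2)):
    X=pts(n,np.load(f"pics/{n}0.npy"))*1000;q=(X[...,:2]-[600.5,226.8+off*-1])@R.T
    for nm,v in(("long",-32),("round",34)):
        m=(X[...,2]<15)&(X[...,2]>3)&(abs(q[...,0])<65)&(abs(q[...,1]-v)<33);k=q[m]
        print(n,nm,np.percentile(k,[1,50,99],axis=0).round(1).tolist(),np.median(X[m][:,2]).round(1),m.sum())
q=P*1000
m=(q[...,2]>78)&(q[...,2]<130)&(abs(q[...,0]-597)<60)&(abs(q[...,1]-185)<40)
k=q[m];print(np.percentile(k,[1,50,99],axis=0).round(1).tolist())
f=lambda im,x,y,w,h,s:cv2.resize(im[y:y+h,x:x+w],(w*s,h*s),interpolation=cv2.INTER_CUBIC)
cv2.imwrite("pics/c9.png",f(p,320,70,200,160,3))
E
```

```text
t: 22.45
ee_pos: [0.597, 0.2012, 0.1774]
eef_rot: [[0.995, -0.098, 0.001], [-0.098, -0.995, 0.003], [0.001, -0.003, -1.0]]
contact_force: [-1.1, -0.0, -2.6]
finger_gap: 0.0349
grasp_force: 61.1
t: 22.85
ee_pos: [0.5953, 0.195, 0.0981]
eef_rot: [[0.995, -0.103, -0.002], [-0.103, -0.995, -0.0], [-0.002, 0.001, -1.0]]
contact_force: [0.2, 0.1, -2.4]
finger_gap: 0.035
grasp_force: 61.1
[0.59681115 0.19525375 0.09981729]
top long [[-41.4, -54.4], [3.2, -28.9], [48.0, -3.9]] 7.6 1003
top round [[-21.3, 14.3], [4.0, 38.3], [28.0, 61.2]] 7.6 437
side long [[-45.5, -32.6], [0.8, -6.8], [47.3, 0.5]] 9.5 285
side round [[-17.4, 36.6], [3.9, 58.0], [24.5, 65.3]] 10.3 81
[[561.0, 161.8, 80.5], [588.6, 176.9, 109.3], [624.1, 209.7, 128.5]]
```

View pics/c9.png

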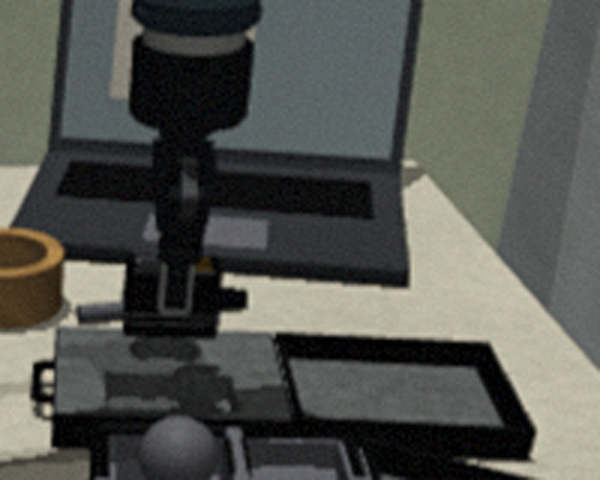

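```bash
python3 -m crank '[{"jaw":25,"dx":0.0045,"dy":0.001,"dz":0,"rx":0,"ry":0,"rz":0},{"jaw":25,"dx":0.0045,"dy":0.001,"dz":-0.03,"rx":0,"ry":0,"rz":0},{"jaw":25,"dx":0.0045,"dy":0.001,"dz":-0.05,"rx":0,"ry":0,"rz":0},{"jaw":25,"dx":0.0045,"dy":0.001,"dz":-0.063,"rx":0,"ry":0,"rz":0},{"jaw":25,"dx":0.0045,"dy":0.001,"dz":-0.067,"rx":0,"ry":0,"rz":0},{"jaw":25,"dx":0.0045,"dy":0.001,"dz":-0.067,"rx":0,"ry":0,"rz":0}]'
python3 -m crank '[{"jaw":25,"dx":0,"dy":0,"dz":-0.001,"rx":0,"ry":0,"rz":0},{"jaw":25,"dx":0,"dy":0,"dz":-0.002,"rx":0,"ry":0,"rz":0},{"jaw":25,"dx":0,"dy":0,"dz":-0.003,"rx":0,"ry":0,"rz":0},{"jaw":25,"dx":0,"dy":0,"dz":-0.003,"rx":0,"ry":0,"rz":0}]'
```

```text
t: 23.5
ee_pos: [0.6012, 0.1965, 0.0319]
eef_rot: [[0.995, -0.103, 0.001], [-0.103, -0.995, 0.0], [0.001, -0.0, -1.0]]
contact_force: [-0.2, 0.3, -1.8]
finger_gap: 0.0353
grasp_force: 61.3
t: 23.9
ee_pos: [0.6007, 0.1966, 0.0286]
eef_rot: [[0.995, -0.103, 0.0], [-0.103, -0.995, 0.0], [0.0, -0.0, -1.0]]
contact_force: [-0.4, 0.0, -2.1]
finger_gap: 0.0348
grasp_force: 61.3
```

```bash
python3 -m crank '[{"jaw":25,"dx":0,"dy":0,"dz":-0.001,"rx":0,"ry":0,"rz":0},{"jaw":25,"dx":0,"dy":0,"dz":-0.0015,"rx":0,"ry":0,"rz":0},{"jaw":25,"dx":0,"dy":0,"dz":-0.0015,"rx":0,"ry":0,"rz":0}]'
```

```text
t: 24.2
ee_pos: [0.6007, 0.1966, 0.0285]
eef_rot: [[0.995, -0.102, 0.001], [-0.102, -0.995, -0.0], [0.001, -0.0, -1.0]]
contact_force: [-4.1, -1.4, 8.2]
finger_gap: 0.0352
grasp_force: 62.7
```

```bash
python3 -m crank '[{"jaw":50,"dx":0,"dy":0,"dz":0.001,"rx":0,"ry":0,"rz":0},{"jaw":50,"dx":0,"dy":0,"dz":0.001,"rx":0,"ry":0,"rz":0},{"jaw":50,"dx":0,"dy":0,"dz":0.001,"rx":0,"ry":0,"rz":0},{"jaw":50,"dx":0,"dy":0,"dz":0.001,"rx":0,"ry":0,"rz":0},{"jaw":50,"dx":0,"dy":0,"dz":0.03,"rx":0,"ry":0,"rz":0},{"jaw":50,"dx":0,"dy":0,"dz":0.08,"rx":0,"ry":0,"rz":0},{"jaw":50,"dx":0,"dy":0,"dz":0.13,"rx":0,"ry":0,"rz":0},{"jaw":50,"dx":-0.04,"dy":0.02,"dz":0.15,"rx":0,"ry":0,"rz":0.04},{"jaw":50,"dx":-0.08,"dy":0.04,"dz":0.15,"rx":0,"ry":0,"rz":0.08},{"jaw":50,"dx":-0.12,"dy":0.06,"dz":0.15,"rx":0,"ry":0,"rz":0.12}]'
python3 -m crank '[{"jaw":50,"dx":-0.04,"dy":0.02,"dz":0,"rx":0,"ry":0,"rz":0.045},{"jaw":50,"dx":-0.08,"dy":0.03,"dz":0,"rx":0,"ry":0,"rz":0.09},{"jaw":50,"dx":-0.1175,"dy":0.0415,"dz":0,"rx":0,"ry":0,"rz":0.135},{"jaw":50,"dx":-0.1175,"dy":0.0415,"dz":0,"rx":0,"ry":0,"rz":0.135},{"jaw":50,"dx":-0.1175,"dy":0.0415,"dz":-0.05,"rx":0,"ry":0,"rz":0.135},{"jaw":50,"dx":-0.1175,"dy":0.0415,"dz":-0.07,"rx":0,"ry":0,"rz":0.135},{"jaw":50,"dx":-0.1175,"dy":0.0415,"dz":-0.07,"rx":0,"ry":0,"rz":0.135},{"jaw":50,"dx":-0.1175,"dy":0.0415,"dz":-0.07,"rx":0,"ry":0,"rz":0.135}]'
python3 - <<'E'
from h import *
p,d,P=shot("side","10");t,_,Q=shot("top","10")
s=robot.sense();print(s["ee_pos"],s["eef_rot"][:,1])
f=lambda im,x,y,w,h,s:cv2.resize(im[y:y+h,x:x+w],(w*s,h*s),interpolation=cv2.INTER_CUBIC)
cv2.imwrite("pics/c10.png",np.hstack([f(p,230,80,200,150,2),f(t,150,130,200,150,2)]))
m=comp(P,(268,180),.026,hi=.068,clip=22);print(rect(P,m))
E
```

```text
t: 25.2
ee_pos: [0.4799, 0.257, 0.1779]
eef_rot: [[0.962, 0.275, 0.002], [0.275, -0.962, 0.001], [0.002, -0.0, -1.0]]
contact_force: [-1.2, 0.9, -0.0]
finger_gap: 0.0498
grasp_force: 0.0
t: 26.0
ee_pos: [0.3638, 0.298, 0.1071]
eef_rot: [[0.767, 0.642, 0.0], [0.642, -0.767, -0.0], [-0.0, 0.0, -1.0]]
contact_force: [0.8, 0.6, -0.2]
finger_gap: 0.0499
grasp_force: 0.0
[0.36455035 0.298454   0.10816668] [ 6.42294436e-01 -7.66457651e-01  7.25358635e-04]
(array([363. , 296.3]), array([52. , 21.7]), 37.2, array([28.8, 44.3, 63.8]), 321)
```

View pics/c10.png

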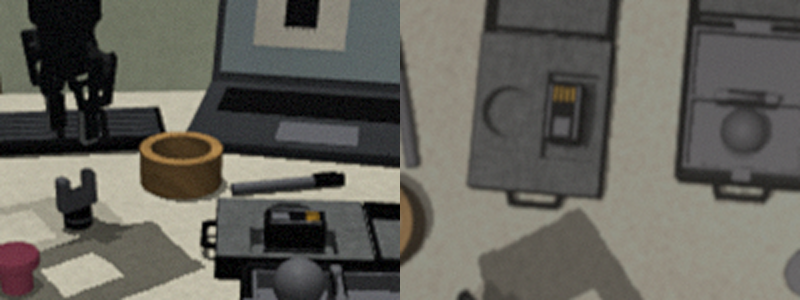

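The battery is in the long pocket with its contacts up, at (563,108) in the crop. Now the fork.

```bash
python3 -m crank '[{"jaw":50,"dx":-0.0006,"dy":0,"dz":-0.04,"rx":0,"ry":0,"rz":0},{"jaw":50,"dx":-0.0006,"dy":0,"dz":-0.07,"rx":0,"ry":0,"rz":0},{"jaw":50,"dx":-0.0006,"dy":0,"dz":-0.086,"rx":0,"ry":0,"rz":0},{"jaw":50,"dx":-0.0006,"dy":0,"dz":-0.086,"rx":0,"ry":0,"rz":0}]'
python3 -m crank '[{"jaw":8,"dx":0,"dy":0,"dz":0,"rx":0,"ry":0,"rz":0},{"jaw":8,"dx":0,"dy":0,"dz":0,"rx":0,"ry":0,"rz":0},{"jaw":8,"dx":0,"dy":0,"dz":0,"rx":0,"ry":0,"rz":0},{"jaw":8,"dx":0,"dy":0,"dz":0,"rx":0,"ry":0,"rz":0},{"jaw":8,"dx":0,"dy":0,"dz":0,"rx":0,"ry":0,"rz":0},{"jaw":8,"dx":0,"dy":0,"dz":0,"rx":0,"ry":0,"rz":0}]'
python3 -m crank '[{"jaw":8,"dx":0,"dy":0,"dz":0.02,"rx":0,"ry":0,"rz":0},{"jaw":8,"dx":0,"dy":0,"dz":0.06,"rx":0,"ry":0,"rz":0},{"jaw":8,"dx":0,"dy":0,"dz":0.1,"rx":0,"ry":0,"rz":0},{"jaw":8,"dx":0,"dy":0,"dz":0.1,"rx":0,"ry":0,"rz":0}]'
```

```text
t: 26.5
ee_pos: [0.3621, 0.2976, 0.0201]
eef_rot: [[0.766, 0.642, -0.002], [0.642, -0.766, -0.001], [-0.002, -0.0, -1.0]]
contact_force: [-0.4, -1.0, 1.3]
finger_gap: 0.0502
grasp_force: 0.0
t: 27.1
ee_pos: [0.364, 0.2988, 0.0226]
eef_rot: [[0.766, 0.643, 0.004], [0.643, -0.766, 0.002], [0.004, 0.001, -1.0]]
contact_force: [-0.9, -0.1, 6.4]
finger_gap: 0.0163
grasp_force: 59.6
t: 27.5
ee_pos: [0.3661, 0.2999, 0.1266]
eef_rot: [[0.766, 0.643, 0.011], [0.643, -0.766, 0.005], [0.011, 0.003, -1.0]]
contact_force: [1.5, 0.3, -1.0]
finger_gap: 0.0168
grasp_force: 58.9
```

```bash
python3 -m crank '[{"jaw":8,"dx":0.04,"dy":-0.006,"dz":0,"rx":0,"ry":0,"rz":-0.04},{"jaw":8,"dx":0.08,"dy":-0.012,"dz":0,"rx":0,"ry":0,"rz":-0.08},{"jaw":8,"dx":0.12,"dy":-0.018,"dz":0,"rx":0,"ry":0,"rz":-0.12},{"jaw":8,"dx":0.16,"dy":-0.024,"dz":0,"rx":0,"ry":0,"rz":-0.16},{"jaw":8,"dx":0.2,"dy":-0.03,"dz":0,"rx":0,"ry":0,"rz":-0.2},{"jaw":8,"dx":0.23,"dy":-0.035,"dz":0,"rx":0,"ry":0,"rz":-0.24},{"jaw":8,"dx":0.2423,"dy":-0.037,"dz":0,"rx":0,"ry":0,"rz":-0.255},{"jaw":8,"dx":0.2423,"dy":-0.037,"dz":-0.04,"rx":0,"ry":0,"rz":-0.255},{"jaw":8,"dx":0.2423,"dy":-0.037,"dz":-0.04,"rx":0,"ry":0,"rz":-0.255},{"jaw":8,"dx":0.2423,"dy":-0.037,"dz":-0.04,"rx":0,"ry":0,"rz":-0.255}]'
python3 - <<'E'
from h import *
p,d,P=shot("side","11")
s=robot.sense();print(s["ee_pos"],s["eef_rot"][:,1])
f=lambda im,x,y,w,h,s:cv2.resize(im[y:y+h,x:x+w],(w*s,h*s),interpolation=cv2.INTER_CUBIC)
cv2.imwrite("pics/c11.png",f(p,320,90,180,130,4))
E
```

```text
t: 28.5
ee_pos: [0.6033, 0.2608, 0.0798]
eef_rot: [[0.995, -0.102, -0.004], [-0.102, -0.995, -0.001], [-0.004, 0.001, -1.0]]
contact_force: [0.3, -1.2, -0.2]
finger_gap: 0.017
grasp_force: 59.0
[0.60435036 0.26115757 0.08125939] [-1.02352565e-01 -9.94748171e-01  1.68285197e-04]
```

View pics/c11.png

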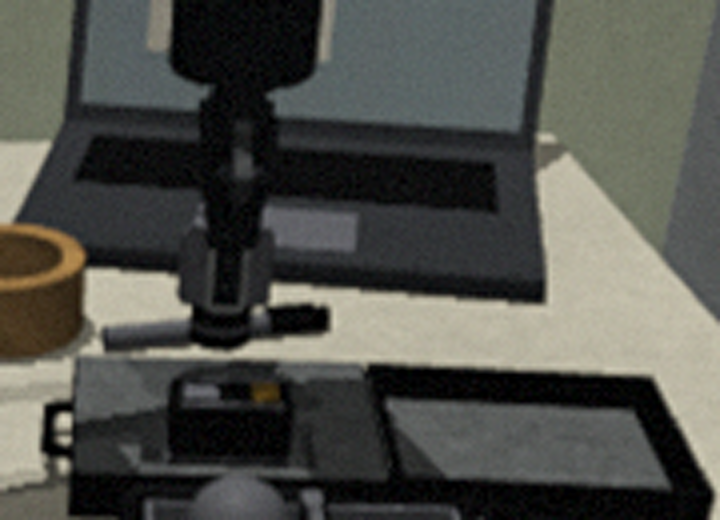

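Run:
```python
from h import *
P=pts("side",np.load("pics/side11.npy"))*1000
for z0,z1 in((60,68),(68,76),(76,84),(84,94),(94,104),(104,118)):
    m=(P[...,2]>z0)&(P[...,2]<z1)&(abs(P[...,0]-600)<45)&(abs(P[...,1]-258)<45);k=P[m]
    if len(k)>3: print(z0,len(k),np.percentile(k,[2,50,98],axis=0)[:,:2].round(1).tolist())
```

```text
60 48 [[586.9, 240.8], [600.9, 246.2], [617.4, 255.9]]
68 53 [[586.3, 242.2], [598.4, 246.0], [616.8, 255.2]]
76 62 [[581.8, 242.2], [599.9, 247.2], [621.6, 257.1]]
84 84 [[578.8, 236.7], [600.5, 248.5], [625.5, 256.0]]
94 103 [[578.5, 236.5], [596.7, 249.2], [625.3, 258.5]]
104 136 [[578.3, 236.6], [600.0, 248.6], [626.9, 261.3]]
```

```bash
python3 -m crank '[{"jaw":8,"dx":0.0035,"dy":0.001,"dz":-0.01,"rx":0,"ry":0,"rz":0},{"jaw":8,"dx":0.0035,"dy":0.001,"dz":-0.025,"rx":0,"ry":0,"rz":0},{"jaw":8,"dx":0.0035,"dy":0.001,"dz":-0.038,"rx":0,"ry":0,"rz":0},{"jaw":8,"dx":0.0035,"dy":0.001,"dz":-0.045,"rx":0,"ry":0,"rz":0},{"jaw":8,"dx":0.0035,"dy":0.001,"dz":-0.045,"rx":0,"ry":0,"rz":0}]'
python3 -m crank '[{"jaw":8,"dx":0,"dy":0,"dz":-0.001,"rx":0,"ry":0,"rz":0},{"jaw":8,"dx":0,"dy":0,"dz":-0.002,"rx":0,"ry":0,"rz":0},{"jaw":8,"dx":0,"dy":0,"dz":-0.0025,"rx":0,"ry":0,"rz":0},{"jaw":8,"dx":0,"dy":0,"dz":-0.0025,"rx":0,"ry":0,"rz":0}]'
```

```text
t: 29.05
ee_pos: [0.6068, 0.2617, 0.0338]
eef_rot: [[0.995, -0.103, -0.004], [-0.103, -0.995, -0.001], [-0.003, 0.001, -1.0]]
contact_force: [-0.3, 0.5, -1.0]
finger_gap: 0.0172
grasp_force: 59.0
t: 29.45
ee_pos: [0.6085, 0.2621, 0.0337]
eef_rot: [[0.995, -0.103, 0.001], [-0.103, -0.995, 0.0], [0.001, -0.0, -1.0]]
contact_force: [-0.2, 1.0, -1.2]
finger_gap: 0.0165
grasp_force: 59.0
```

```bash
python3 -m crank '[{"jaw":8,"dx":0,"dy":0,"dz":-0.001,"rx":0,"ry":0,"rz":0},{"jaw":8,"dx":0,"dy":0,"dz":-0.002,"rx":0,"ry":0,"rz":0},{"jaw":8,"dx":0,"dy":0,"dz":-0.002,"rx":0,"ry":0,"rz":0}]'
```

```text
t: 29.75
ee_pos: [0.6081, 0.262, 0.0312]
eef_rot: [[0.995, -0.103, -0.0], [-0.103, -0.995, -0.0], [-0.0, 0.0, -1.0]]
contact_force: [-1.2, 1.0, -1.5]
finger_gap: 0.0168
grasp_force: 59.0
```

```bash
python3 -m crank '[{"jaw":8,"dx":0,"dy":0,"dz":-0.001,"rx":0,"ry":0,"rz":0},{"jaw":8,"dx":0,"dy":0,"dz":-0.001,"rx":0,"ry":0,"rz":0}]'
```

```text
t: 29.95
ee_pos: [0.6083, 0.262, 0.0307]
eef_rot: [[0.995, -0.103, 0.0], [-0.103, -0.995, 0.0], [0.0, -0.0, -1.0]]
contact_force: [-2.0, -0.2, 2.4]
finger_gap: 0.0171
grasp_force: 59.4
```

```bash
python3 -m crank '[{"jaw":34,"dx":0,"dy":0,"dz":0,"rx":0,"ry":0,"rz":0},{"jaw":34,"dx":0,"dy":0,"dz":0,"rx":0,"ry":0,"rz":0},{"jaw":34,"dx":0,"dy":0,"dz":0,"rx":0,"ry":0,"rz":0},{"jaw":34,"dx":0,"dy":0,"dz":0,"rx":0,"ry":0,"rz":0},{"jaw":34,"dx":0,"dy":0,"dz":0.03,"rx":0,"ry":0,"rz":0},{"jaw":34,"dx":0,"dy":0,"dz":0.07,"rx":0,"ry":0,"rz":0},{"jaw":34,"dx":0,"dy":0,"dz":0.12,"rx":0,"ry":0,"rz":0},{"jaw":34,"dx":0,"dy":0,"dz":0.17,"rx":0,"ry":0,"rz":0},{"jaw":34,"dx":-0.05,"dy":0,"dz":0.2,"rx":0,"ry":0,"rz":0},{"jaw":34,"dx":-0.1,"dy":0,"dz":0.2,"rx":0,"ry":0,"rz":0}]'
python3 -m crank '[{"jaw":34,"dx":-0.05,"dy":0.04,"dz":0,"rx":0,"ry":0,"rz":0},{"jaw":34,"dx":-0.1,"dy":0.08,"dz":0,"rx":0,"ry":0,"rz":0},{"jaw":34,"dx":-0.14,"dy":0.12,"dz":0,"rx":0,"ry":0,"rz":0},{"jaw":34,"dx":-0.14,"dy":0.12,"dz":0,"rx":0,"ry":0,"rz":0},{"jaw":34,"dx":-0.14,"dy":0.12,"dz":0,"rx":0,"ry":0,"rz":0}]'
python3 - <<'E'
from h import *
p,d,P=shot("side","12");t,_,Q=shot("top","12")
print(robot.sense()["t"])
f=lambda im,x,y,w,h,s:cv2.resize(im[y:y+h,x:x+w],(w*s,h*s),interpolation=cv2.INTER_CUBIC)
cv2.imwrite("pics/c12.png",np.hstack([f(p,230,140,200,280,2),f(t,170,70,200,280,2)])[:560])
for n,X in(("S",P),("T",Q)):
    q=X*1000
    for nm,lo,hi,c,r in(("fork",40,80,(605,261),32),("bat",45,60,(599,196),45),("ball",95,112,(568,9),30)):
        m=(q[...,2]>lo)&(q[...,2]<hi)&(abs(q[...,0]-c[0])<r)&(abs(q[...,1]-c[1])<r);print(n,nm,rect(X,m),q[m][:,2].max().round(1))
a=np.radians(-5.5);R=np.array([[np.cos(a),np.sin(a)],[-np.sin(a),np.cos(a)]])
for n,P,off in(("side",P,2),("top",Q,-1.3)):
    q=(P[...,:2]*1000-[604,6-off])@R.T;z=P[...,2]*1000
    def med(u0,u1,v0,v1):
        m=(q[...,0]>u0)&(q[...,0]<u1)&(q[...,1]>v0)&(q[...,1]<v1);return np.median(z[m]).round(1)
    print(n,med(76,81,-14,14),med(-81,-76,-7,7),med(76,81,30,60),med(-81,-76,30,60))
E
```

```text
t: 30.95
ee_pos: [0.5181, 0.2623, 0.2342]
eef_rot: [[0.995, -0.104, 0.009], [-0.104, -0.995, 0.003], [0.009, -0.004, -1.0]]
contact_force: [-0.2, 0.3, 0.1]
finger_gap: 0.034
grasp_force: 0.0
t: 31.45
ee_pos: [0.3719, 0.3845, 0.2302]
eef_rot: [[0.995, -0.098, -0.001], [-0.098, -0.995, 0.001], [-0.001, -0.001, -1.0]]
contact_force: [0.5, 0.1, 0.3]
finger_gap: 0.0338
grasp_force: 0.0
31.55
S fork (array([607.6, 257.3]), array([18.5, 49.9]), 86.7, array([41.6, 53.3, 72.4]), 280) 73.9
S bat (array([599.2, 193. ]), array([38.1, 64.6]), 83.2, array([46.4, 56.3, 58.5]), 386) 59.9
S ball (array([569.7,   3.4]), array([32.1, 39.5]), 82.4, array([ 95.8, 102.9, 109.1]), 291) 110.5
T fork (array([607.4, 262.4]), array([18.7, 49.1]), 84.2, array([43.7, 54.9, 72.3]), 264) 74.3
T bat (array([599.5, 197.8]), array([37.1, 64.7]), 83.9, array([50.5, 55.1, 58.7]), 542) 60.0
T ball (array([571.1,  11.5]), array([39.5, 40.7]), 71.9, array([ 96.1, 102.8, 109.3]), 331) 111.6
side 64.6 64.7 65.0 64.9
top 63.1 61.9 62.5 63.5
```

View pics/c12.png

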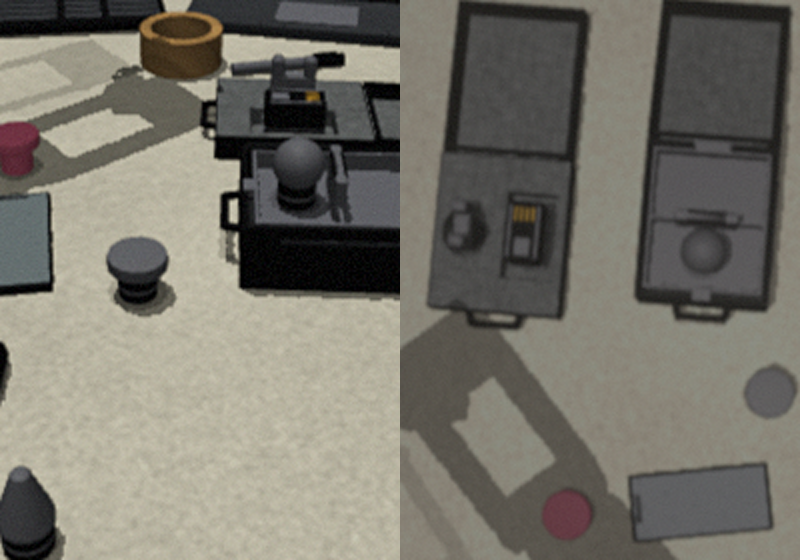

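The final view shows the fork standing in the round pocket (top about 72 mm = 8+64) and the battery in the long pocket (top about 56 mm). The ball stands in the seated tray, with the lugs level with the rim. The cone and the disc are untouched, and the arm is clear.

```bash
python3 -c "
from cell import robot
print(robot.sign_off())"
```

```text
the job is handed in; nothing more can be done
None
```

Both kits are packed as asked, checked in the final top and side views and handed in at about 32 s; I have no verdict from the judge, only confirmation that the job was handed in.

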